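# Set up the office punch press and try its stroke

## Task

Get the desk-top press ready: lift the dust cover off its drives and lay it right way up, flat in the black tray, then push every punch head on the desk onto a square drive (any free one, tip up) until the spring ball clicks and it is fully home. After that, work the press's lever twice: each time pull it forward through its full stroke to the stop and ease it slowly all the way back to rest, never letting it fly back. Leave the other things on the desk where they are.

Things in the scene. Friction and masses are not known exactly. Their poses are not given: they have to be found in the camera images.
- press: grey bench press fixed on the desk: base 110 mm deep (its x) by 300 mm long (its y), deck 55 mm above the desk. Origin: centre of the underside; z up, x away from its front, y along its length towards the lever. On the deck a dark ram plate, 44 x 212 mm, top 62 mm above the desk, carries four upright square drives in a row along y, 56 mm apart. The lever raises the ram 14 mm per rad.
- drive1 (a point): drive 1 of 4, nearest the lever: foot of the drive on its axis, on the top face of the ram plate; axes as the press. Each steel drive is 22 mm square, sides along the press's x and y, 32 mm tall, the top 6 mm tapered to 17 mm. A brass spring ball on its -x face, 14 mm above this point, stands out 4 mm and gives way at 6 to 9 N.
- drive2 (a point): drive 2 of 4 on the press, counted from the lever: the same point and shape as drive 1
- drive3 (a point): drive 3 of 4 on the press, counted from the lever: the same point and shape as drive 1
- drive4 (a point): drive 4 of 4 on the press, counted from the lever: the same point and shape as drive 1
- head1_mid (a point): punch head 1 (None if absent): upright square aluminium block 44 x 44 x 58 mm, with a steel tip (round 18 mm) 10 mm high on top; starts on the desk, tip up, any yaw. Point: centre of the block, 29 mm above its lower end; z to the tip, x and y square to the sides. Bore (all heads): from below, 23.6 mm square, 36 mm deep, parallel to the sides; fits at any quarter turn.
- head2_mid (a point): punch head 2 (None if absent): upright square aluminium block 44 x 44 x 58 mm, with a steel tip (oblong 26 x 10 mm) 10 mm high on top; starts on the desk, tip up, any yaw. Point: centre of the block, 29 mm above its lower end; z to the tip, x and y square to the sides. Home (all heads): lower end on the ram plate, so this point 29 mm above the drive's foot.
- head3_mid (a point): punch head 3 (None if absent): upright square aluminium block 44 x 44 x 58 mm, with a steel tip (square 16 mm) 10 mm high on top; starts on the desk, tip up, any yaw. Point: centre of the block, 29 mm above its lower end; z to the tip, x and y square to the sides. All heads need a push: 5 to 12 N past the ball, up to 25 N if brisk; on its own weight a head stops about 15 mm high, on the ball.
- head4_mid (a point): punch head 4 (None if absent): upright square aluminium block 44 x 44 x 58 mm, with a steel tip (round 26 mm) 10 mm high on top; starts on the desk, tip up, any yaw. Point: centre of the block, 29 mm above its lower end; z to the tip, x and y square to the sides. 0.22 to 0.34 kg. Heads differ in the tip alone and go on any drive.
- cover_grip (a point): grey dust cover: upturned trough 56 mm wide, 224 mm long, 50 mm high, open below, 0.2 to 0.33 kg; starts over the drives on the press's deck, its length along the press's y. Point: on the axis of the black handle block on its top (14 mm wide along x, 70 along y, 42 high), 15 mm below the top of the block, 77 mm above the lower edge. z up, y along the cover.
- tray: open black tray fixed on the desk, outside 300 mm long (its x) by 105 mm wide (its y), walls 28 mm high and 4 mm thick, floor 4 mm thick. Origin: centre of the underside, z up.
- lever (a joint): angle of the press's lever in rad: 0 upright at rest, grows as the handle swings forward (to the press's -x) and down; stop at 0.85 (full stroke). A damped spring drives it back to 0: 0.2 N m at rest plus 1 N m per rad (2 to 10 N at the handle). Let go, it flies back.
- handle (a point): middle of the lever's grip: a round rubber bar 18 mm thick along the press's y, 130 mm from the pivot, 190 mm above the desk at rest. The bar is free for 50 mm beyond this point (away from the press); at its inner end, 60 mm from this point, the flat arm hangs below it.
- lever_pivot (a point): point on the lever's fixed turning axis (along the press's y), level along y with the handle's middle: the handle moves on a circle of 130 mm about it, straight above it at joint 0, leaning to the press's -x by the joint angle. Axes as the press.
- stapler: bystander, not needed: black desk stapler, 150 x 40 x 54 mm; origin at the centre of its underside
- tape_roll: bystander, not needed: roll of amber packing tape lying flat, 90 mm across, 24 mm high; origin at the centre of its underside
- mug: bystander, not needed: white mug with a handle, 80 mm across, 95 mm high; origin at the centre of its underside
- calculator: bystander, not needed: grey desk calculator, 150 x 85 x 15 mm, flat; origin at the centre of its underside
- note_block: bystander, not needed: block of white note paper, 76 x 76 x 30 mm; origin at the centre of its underside
- small_carton: bystander, not needed: small brown carton, 70 x 120 x 50 mm; origin at the centre of its underside
There are look-alikes about, which are no part of the job. Of the things shaped like the part that bears cover_grip, the grey one is meant. What is shaped like the part that bears head3_mid but turquoise is not meant.

How it is judged (in metres and radians):
On the way, in this order (a step that is already met when the one before it is completed fails the run):
1. every punch head present is pushed fully home on a drive (((z of head1_mid in the frame of drive1 between 0.023 and 0.0315 m and horizontal distance between head1_mid and drive1 below 0.004 m) or (z of head1_mid in the frame of drive2 between 0.023 and 0.0315 m and horizontal distance between head1_mid and drive2 below 0.004 m) or (z of head1_mid in the frame of drive3 between 0.023 and 0.0315 m and horizontal distance between head1_mid and drive3 below 0.004 m) or (z of head1_mid in the frame of drive4 between 0.023 and 0.0315 m and horizontal distance between head1_mid and drive4 below 0.004 m)) and ((z of head2_mid in the frame of drive1 between 0.023 and 0.0315 m and horizontal distance between head2_mid and drive1 below 0.004 m) or (z of head2_mid in the frame of drive2 between 0.023 and 0.0315 m and horizontal distance between head2_mid and drive2 below 0.004 m) or (z of head2_mid in the frame of drive3 between 0.023 and 0.0315 m and horizontal distance between head2_mid and drive3 below 0.004 m) or (z of head2_mid in the frame of drive4 between 0.023 and 0.0315 m and horizontal distance between head2_mid and drive4 below 0.004 m)) and ((z of head3_mid in the frame of drive1 between 0.023 and 0.0315 m and horizontal distance between head3_mid and drive1 below 0.004 m) or (z of head3_mid in the frame of drive2 between 0.023 and 0.0315 m and horizontal distance between head3_mid and drive2 below 0.004 m) or (z of head3_mid in the frame of drive3 between 0.023 and 0.0315 m and horizontal distance between head3_mid and drive3 below 0.004 m) or (z of head3_mid in the frame of drive4 between 0.023 and 0.0315 m and horizontal distance between head3_mid and drive4 below 0.004 m)) and ((z of head4_mid in the frame of drive1 between 0.023 and 0.0315 m and horizontal distance between head4_mid and drive1 below 0.004 m) or (z of head4_mid in the frame of drive2 between 0.023 and 0.0315 m and horizontal distance between head4_mid and drive2 below 0.004 m) or (z of head4_mid in the frame of drive3 between 0.023 and 0.0315 m and horizontal distance between head4_mid and drive3 below 0.004 m) or (z of head4_mid in the frame of drive4 between 0.023 and 0.0315 m and horizontal distance between head4_mid and drive4 below 0.004 m))), for 0.2 s.
2. first time: the lever is pulled through its full stroke (value of joint lever above 0.76 rad), for 0.1 s.
3. first time: the lever is back at rest (value of joint lever below 0.05 rad), for 0.3 s.
4. second time: the lever is pulled through its full stroke (value of joint lever above 0.76 rad), for 0.1 s.
5. second time: the lever is back at rest (value of joint lever below 0.05 rad), for 0.3 s.
At the end, for the whole second after the job is handed in: Every head present stands on a drive, its end within 2.5 mm of the ram plate and within 4 mm of the axis; the cover lies flat (0.12 rad), upright on the tray floor, centred within 50 mm along, 30 mm across; the lever is within 0.05 rad of rest after two full strokes (0.76 rad) (all of step 1 and x of cover_grip in the frame of tray between -0.05 and 0.05 m and y of cover_grip in the frame of tray between -0.03 and 0.03 m and z of cover_grip in the frame of tray below 0.089 m and angle between cover_grip's own z axis and vertical below 0.12 rad and value of joint lever below 0.05 rad); the robot touches nothing.
It fails at once if the lever is let fly back (faster than 2 rad/s) (velocity of joint lever below -2 rad/s).
It fails at once if a bystander is pushed more than 30 mm away or tipped (distance of any of stapler, tape_roll, mug, calculator, note_block, small_carton from where it was at the start of the episode above 0.03 m or angle between any of stapler, tape_roll, mug, calculator, note_block, small_carton's own z axis and vertical above 0.5 rad).
Of head1, head2, head3, head4 only 2 to 4 are there at a start; the rules pass over those that are not, and their reading is None.
At some moment in a run one of head1, head2, head3, head4 may be knocked a few centimetres aside while the robot is not near it.
It also fails if it takes over 210 s, if anything falls off the work surface, if the arm or the gripper's body presses on something with over 40 N, if the wrist force passes 120 N, or if a joint passes its speed limit or range.

## Robot

A 7-joint arm with a two-finger parallel gripper is mounted at the origin on the work surface. World frame = base frame: x ahead of the robot, y to its left, z up, the work surface at z = 0. Lengths are in mm, angles in degrees, forces in N, time in s.
With the tool pointing down it reaches from about 350 to 775 mm from the base axis. Payload 3.1 kg.
Tool frame: the origin (TCP) lies at the very end of the fingers, on their centre line; the grasp point (between the pads) lies arm.pinch_z behind it (arm.pinch_z is the distance from the TCP to the grasp point, in mm); z points along the fingers, y is the direction in which the jaws open and shut (so a half turn about z gives the same grasp; the last joint's range is limited). The gripper opens to 85 mm and grips with 20 to 120 N. Pads are 22 mm wide; open, the fingers measure 114 mm over their backs; the gripper's body (76 mm by 85 mm) begins 54 mm behind the grasp point. The pads swing forward as they close: fully open they stand 13 mm farther back than shut.
Start: joints at [-71.717, 17.813, 0.802, 86.603, -0.252, 75.585, -1.558], TCP at [194.137, 514.615, 231.304] pointing down, gripper open.
Joint ranges: [-154.91, 154.91], [-16.99, 109.72], [-72.82, 74.43], [7.12, 147.25], [-82.49, 262.49], [11.32, 116.49], [-174.64, 174.64]. Speed limits (degrees/s): [159.86, 159.86, 180, 180, 180, 180, 180].

## Interface

Orientations are given as [roll, pitch, yaw] about the fixed x, y, z axes, in that order (R = Rz(yaw) Ry(pitch) Rx(roll)).
In Python, from bench import arm, optics gives the robot as it stands.
- The arm moves only by the shell command python3 -m creep 'ROWS' [OPENING]. ROWS is JSON, a list of rows, each a list of 6 numbers: the shift along the tool's x, y, z in mm, then the turn, a rotation vector about the tool's x, y, z in rad. In form: [[tx, ty, tz, rx, ry, rz], ...]. A call has exactly 8 rows; each row is the pose to reach, as a shift and turn from the pose commanded when the call began, along the tool's axes at that moment; what a row does not reach only later rows make up. A row lasts 1/12 s, in which the tool goes at most 41.7 mm and 7.16 degrees, less where a joint would pass 70% of its speed; a pose out of reach is approached as far as the arm can. A call with a gripper value outside its range is refused whole. OPENING is the finger opening in mm, from 0 to 85.4, set as the call begins (- or left out, the last holds). The fingers move at their own pace and stop on an object; the grip force is fixed at half the most. Time passes only in rows, so rows that repeat a pose let the fingers close, or fill a call up. It gives the time, the measured TCP pose, the force and the opening at its end, in the units of the state.
- arm.sense(): the state, without advancing time (a new reading comes with each control period).
- optics.camera(name): name is "side" or "top" or "wrist"; returns the picture (400x640x3 uint8, blue, green, red); there is no depth.
- optics.camera_info(name): a dict with "fov_y" (degrees; the focal length in pixels is half the picture's height over the tangent of half this angle, whatever the lens; pixels are square), "cx", "cy" (the principal point, pixels), "cam_to_world" (4x4, takes a point from camera to world coordinates). Camera axes: x right, y up, looking along -z (the intrinsics and any distortion apply to the point x, -y, -z); pixel columns grow to the right and rows downward; lengths in mm; the calibration is good to about 2 mm. A picture is of the moment at which its call begins: read the wrist's pose just before it. camera_info takes no time and is no camera call; for the wrist camera it gives the pose at the moment of the call.
- arm.close_job(): hands the job in, once; it reports no verdict.
The state is a dict: "clock": time; "joint_positions": joint angles; "dq": joint speeds; "effort": joint torques, N m; "tcp_pos": TCP position; "orientation": TCP orientation; "ft_force": force on the tool from outside, world axes, zero at the start; "wrist_torque": the same for the moment, N m; "finger_gap": finger opening in mm.
Only numpy, scipy, OpenCV 4.12 (cv2) and the standard library are available. Lean on these libraries where they do the work, as an engineer would, in place of code of your own. Each camera call takes 0.05 s, during which the arm holds its last target.

## Working session

There is one attempt and no reset: what is moved stays moved. The work goes in short steps, Python scripts to look and compute and a shell command to move; the robot and the scene stay as the last step left them, time stands still between calls to the robot, and variables do not carry over. Pictures are saved under pics/ and viewed, and the job is handed in when it is done.

```bash
ls -la; mkdir -p pics; python3 - <<'E'
from bench import arm, optics
import cv2
print(arm.sense(), arm.pinch_z)
for n in ("side","top","wrist"):
    print(n, optics.camera_info(n))
    im=optics.camera(n); cv2.imwrite(f"pics/{n}0.png",im)
E
```

```text
total 12
drwxr-xr-x  3 agent agent 4096 Dec  7 01:20 .
drwxr-xr-x 23 root  root  4096 Dec  7 01:20 ..
drwxr-xr-x  2 agent agent 4096 Dec  7 01:20 pics
{'clock': 0.0, 'joint_positions': array([-71.71759316,  17.86139275,   0.80183062,  86.69132686,
        -0.2527758 ,  75.5831677 ,  -1.55989689]), 'dq': array([-0.08572337, -0.04741633, -0.08834302, -0.06492822, -0.0501377 ,
       -0.00156038,  0.1544672 ]), 'effort': array([-1.28359557e-04, -3.79912055e+01,  1.46075352e-01, -2.30594051e+01,
        1.23412182e-02,  1.32051139e-02,  1.71458181e-08]), 'tcp_pos': array([193.88920479, 513.92418559, 230.21634979]), 'orientation': array([-1.79865972e+02,  4.90894331e-03,  1.59331004e+02]), 'ft_force': array([ 0.04297347,  0.07915612, -0.53844356]), 'wrist_torque': array([ 0.01830022, -0.02301846, -0.01529718]), 'finger_gap': 85.22040517935552} 18.700000000000003
side {'fov_y': 53.846885320308424, 'cx': 322.54962023923326, 'cy': 194.17087995085174, 'cam_to_world': array([[-9.89572103e-01,  1.10378136e-01, -9.25403752e-02,
         4.55394473e+02],
       [-1.43052841e-01, -6.78103446e-01, 
[... 403 characters left out ...]
     [-9.99867795e-01, -7.97934602e-03, -1.41676654e-02,
         1.04350833e+01],
       [-1.54068977e-02,  1.86373616e-01,  9.82358134e-01,
         1.53664407e+03],
       [ 0.00000000e+00,  0.00000000e+00,  0.00000000e+00,
         1.00000000e+00]])}
wrist {'fov_y': 60.719576831147755, 'cx': 319.66979780986026, 'cy': 199.74239672339178, 'cam_to_world': array([[ 3.51979713e-01, -8.97778660e-01, -2.64771145e-01,
         1.25578580e+02],
       [ 9.36004556e-01,  3.36878005e-01,  1.02022941e-01,
         5.39397344e+02],
       [-2.39844377e-03, -2.83737003e-01,  9.58899140e-01,
         3.73682795e+02],
       [ 0.00000000e+00,  0.00000000e+00,  0.00000000e+00,
         1.00000000e+00]])}
```

View pics/top0.png

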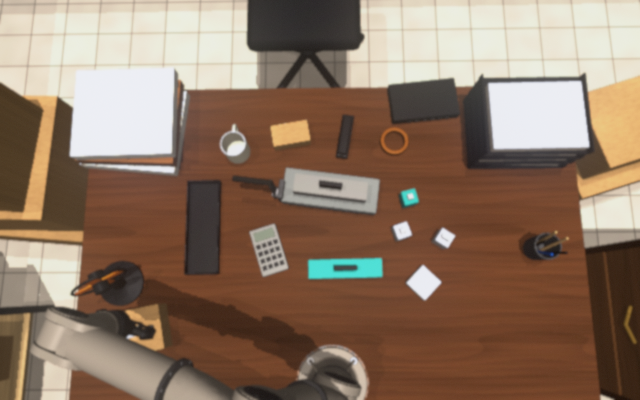

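View pics/side0.png

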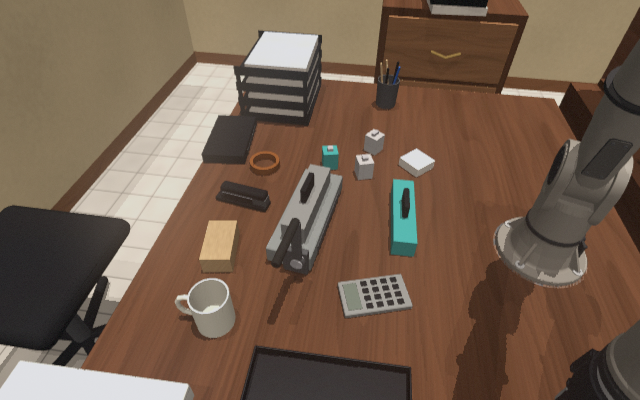

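View pics/wrist0.png

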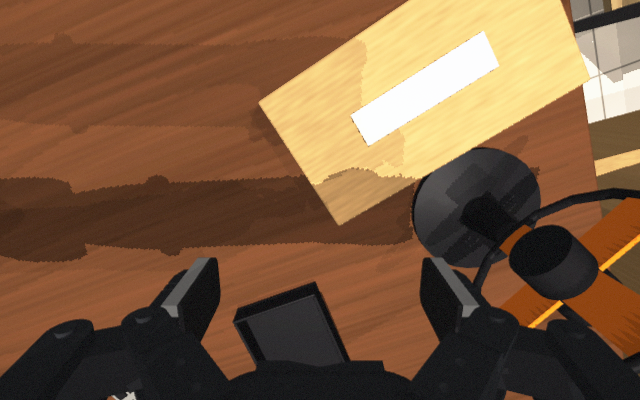

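```bash
cat > h.py <<'E'
from bench import arm, optics
import numpy as np, cv2
from scipy.spatial.transform import Rotation as R
def ray(info,u,v):
    f=200/np.tan(np.radians(info["fov_y"]/2))
    d=np.array([(u-info["cx"])/f,-(v-info["cy"])/f,-1.0])
    M=np.array(info["cam_to_world"]); 
    return M[:3,3], M[:3,:3]@d
def onz(info,u,v,z):
    o,d=ray(info,u,v); return o+d*(z-o[2])/d[2]
def proj(info,p):
    f=200/np.tan(np.radians(info["fov_y"]/2)); M=np.array(info["cam_to_world"])
    q=M[:3,:3].T@(np.asarray(p,float)-M[:3,3]); return np.array([info["cx"]+f*q[0]/-q[2], info["cy"]-f*q[1]/-q[2]])
def two(i1,p1,i2,p2):
    o1,d1=ray(i1,*p1);o2,d2=ray(i2,*p2)
    A=np.stack([d1,-d2],1);s=np.linalg.lstsq(A,o2-o1,rcond=None)[0]
    a=o1+s[0]*d1;b=o2+s[1]*d2; return (a+b)/2,np.linalg.norm(a-b)
def crop(im,x0,y0,x1,y1,k,name):
    cv2.imwrite(f"pics/{name}.png",cv2.resize(im[y0:y1,x0:x1],None,fx=k,fy=k,interpolation=cv2.INTER_CUBIC))
def st():
    s=arm.sense(); print("t %.2f"%s["clock"],"tcp",s["tcp_pos"].round(1),"ori",s["orientation"].round(2),"F",s["ft_force"].round(2),"T",s["wrist_torque"].round(2),"gap %.1f"%s["finger_gap"]); return s
def to_tool(target, ori=None):
    """offset in current tool axes from measured tcp to target; ori = target rpy deg"""
    s=arm.sense(); Rt=R.from_euler("xyz",s["orientation"],degrees=True)
    d=Rt.inv().apply(np.asarray(target)-s["tcp_pos"])
    r=np.zeros(3)
    if ori is not None: r=(Rt.inv()*R.from_euler("xyz",ori,degrees=True)).as_rotvec()
    print("shift",d.round(1),"rot",r.round(3))
E
python3 - <<'E'
from h import *
im=cv2.imread("pics/top0.png"); crop(im,170,110,470,310,2.6,"topc0")
im=cv2.imread("pics/side0.png"); crop(im,200,100,450,350,2.4,"sidec0")
E
```

```text
(no output)
```

View pics/topc0.png

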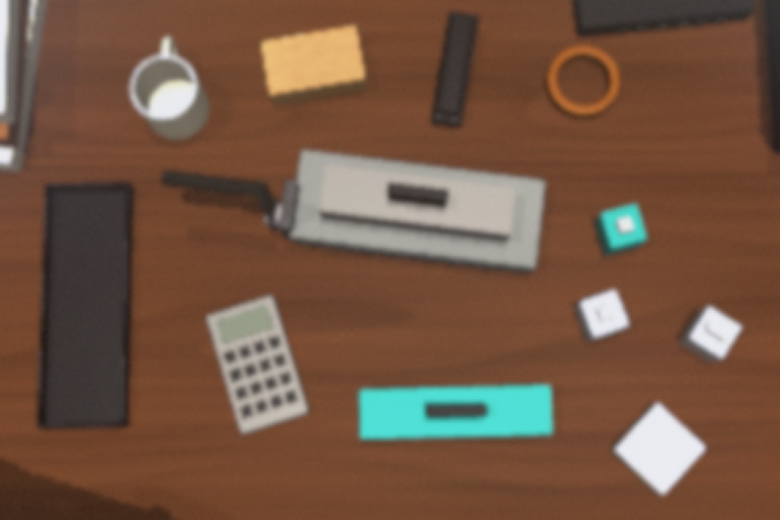

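View pics/sidec0.png

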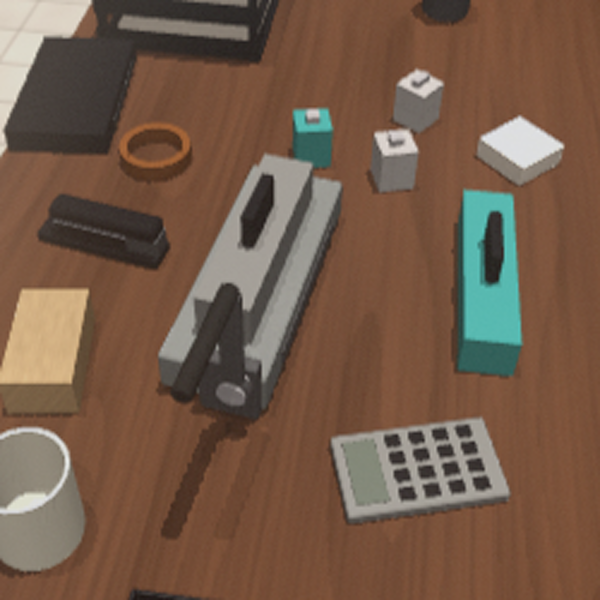

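```bash
python3 - <<'E'
from h import *
I=optics.camera_info("top")
im=cv2.imread("pics/top0.png"); 
k=2.6
def c(px,py,z): return onz(I,170+px/k-0.5*0, 110+py/k, z).round(0)
print("tray rim", [c(*p,28)[:2].tolist() for p in [(46,185),(132,183),(127,426),(40,427)]])
print("deck", [c(*p,55)[:2].tolist() for p in [(302,151),(545,180),(535,270),(291,239)]])
print("handle top", [c(*p,55+92)[:2].tolist() for p in [(388,183),(447,189),(446,206),(388,202)]])
print("cover top",[c(*p,105)[:2].tolist() for p in [(324,168),(516,190),(510,236),(320,213)]])
print("heads", [c(*p,58)[:2].tolist() for p in [(604,311),(715,329),(625,224)]])
print("lever", [c(*p,190)[:2].tolist() for p in [(164,178),(268,190)]])
print("calc", c(258,365,15),"mug",c(170,100,90),"carton",c(313,60,50),"stapler",c(455,70,54),"tape",c(583,80,24),"note",c(660,448,30),"turqcover",c(456,411,92))
print("mug rim",[c(*p,95) for p in [(130,90),(200,90)]])
E
```

```text
tray rim [[620.0, 455.0], [621.0, 348.0], [325.0, 345.0], [324.0, 449.0]]
deck [[653.0, 136.0], [614.0, -158.0], [504.0, -143.0], [544.0, 149.0]]
handle top [[591.0, 30.0], [584.0, -36.0], [564.0, -35.0], [569.0, 31.0]]
cover top [[619.0, 106.0], [591.0, -118.0], [537.0, -110.0], [566.0, 110.0]]
heads [[454.0, -222.0], [432.0, -352.0], [559.0, -251.0]]
lever [[589.0, 277.0], [574.0, 162.0]]
calc [397. 191.  15.] mug [708. 292.  90.] carton [770. 124.  50.] stapler [754. -51.  54.] tape [ 749. -212.   24.] note [ 295. -287.   30.] turqcover [337. -45.  92.]
mug rim [array([720., 340.,  95.]), array([719., 256.,  95.])]
```

```bash
python3 - <<'E'
from h import *
st(); to_tool([480,0,330],[180,0,82.4]); to_tool([300,400,330],[180,0,130]); 
E
```

```text
t 0.15 tcp [193.9 514.1 230.5] ori [-179.9     0.    159.33] F [-0.41  0.07  0.21] T [-0.01 -0.03  0.04] gap 85.5
shift [-449.1 -380.2  -98.8] rot [-1.000e-03  1.000e-03  1.343e+00]
shift [-139.5  -69.5  -99.4] rot [-0.002  0.001  0.512]
```

```bash
python3 -m creep '[[-25,-20,-15,0,0,0.08],[-52,-42,-30,0,0,0.17],[-80,-66,-45,0,0,0.25],[-108,-90,-60,0,0,0.34],[-136,-114,-75,0,0,0.42],[-164,-138,-90,0,0,0.5],[-192,-162,-99,0,0,0.59],[-220,-186,-99,0,0,0.67]]' 85; python3 - <<'E'
from h import *
to_tool([480,0,330],[180,0,82.4])
E
```

```text
clock: 0.82
tcp_pos: [335.7, 261.8, 332.4]
orientation: [179.7, -0.1, 120.7]
ft_force: [0.7, 0.5, -0.6]
finger_gap: 85.0
shift [-298.8   -9.7    2. ] rot [ 0.004 -0.003  0.669]
```

```bash
python3 -m creep '[[-37,-1,0,0,0,0.08],[-74,-2,0,0,0,0.17],[-111,-4,0,0,0,0.25],[-148,-5,0,0,0,0.34],[-185,-6,1,0,0,0.42],[-222,-8,1,0,0,0.5],[-260,-9,2,0,0,0.59],[-299,-10,2,0,0,0.67]]'; python3 - <<'E'
from h import *
st();I=optics.camera_info("wrist");im=optics.camera("wrist");s=st();I2=optics.camera_info("wrist");print(np.abs(I["cam_to_world"]-I2["cam_to_world"]).max())
cv2.imwrite("pics/w1.png",im); np.save("w1.npy",I["cam_to_world"])
cv2.imwrite("pics/top1.png",optics.camera("top"))
E
```

```text
clock: 1.48
tcp_pos: [479.7, 0.0, 328.2]
orientation: [-180.0, -0.0, 82.4]
ft_force: [0.7, 1.1, -0.1]
finger_gap: 84.9
t 1.48 tcp [479.7   0.  328.2] ori [-1.7999e+02 -5.0000e-02  8.2370e+01] F [ 0.74  1.06 -0.13] T [ 0.01 -0.06 -0.09] gap 84.9
t 1.53 tcp [482.5 -10.2 328.1] ori [179.72   0.46  81.43] F [ 3.67 -7.42  1.76] T [-0.47 -0.29  0.04] gap 84.8
9.075570536259889
```

View pics/w1.png

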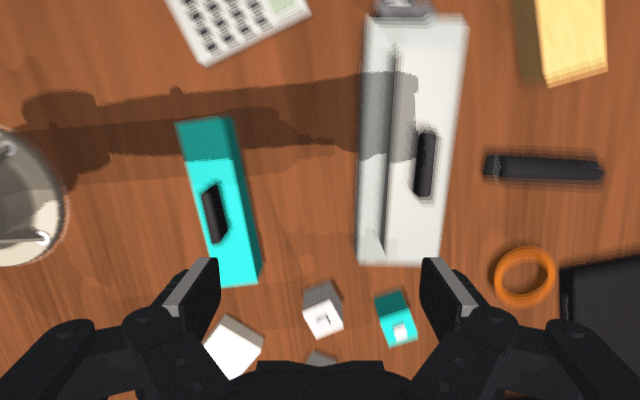

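View pics/top1.png

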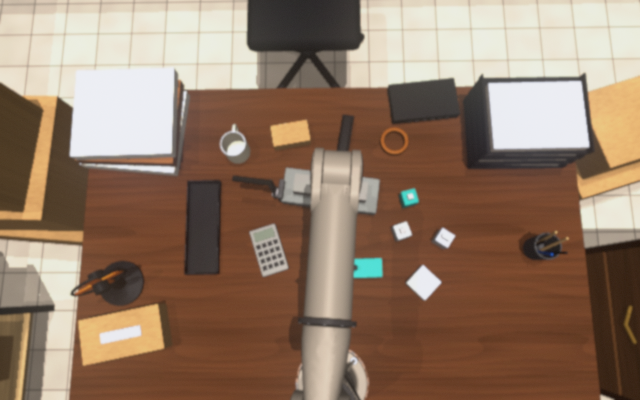

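```bash
python3 - <<'E'
from h import *
for i in range(4): optics.camera("top")
st();I=optics.camera_info("wrist");im=optics.camera("wrist");s=st();I2=optics.camera_info("wrist");print(np.abs(I["cam_to_world"]-I2["cam_to_world"]).max())
cv2.imwrite("pics/w2.png",im); np.save("w2.npy",I["cam_to_world"])
crop(im,340,0,490,290,2,"w2c")
E
```

```text
t 1.78 tcp [479.1   2.8 327.9] ori [-1.7993e+02 -5.0000e-02  8.2700e+01] F [-1.01  0.12 -1.  ] T [ 0.03 -0.03  0.02] gap 85.3
t 1.83 tcp [479.1   3.2 328. ] ori [-1.7995e+02 -5.0000e-02  8.2750e+01] F [-0.49  0.34  0.27] T [ 0.05  0.03 -0.02] gap 85.0
0.355241935868122
```

View pics/w2c.png

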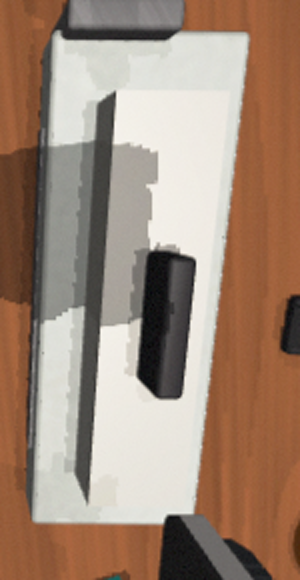

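```bash
cat >> h.py <<'E'
def info(npy):
    I=dict(optics.camera_info("wrist")); I["cam_to_world"]=np.load(npy); return I
E
python3 - <<'E'
from h import *
I=info("w2.npy")
c=lambda x,y,z: onz(I,340+x/2,y/2,z).round(1)
print("deck");P=[c(*p,55)[:2] for p in [(50,35),(249,33),(193,521),(33,521)]]
print(P)
for i in range(4): print(np.linalg.norm(P[i]-P[(i+1)%4]), np.degrees(np.arctan2(*(P[(i+1)%4]-P[i])[::-1])))
print("centre",np.mean(P,0))
print("handle top",[c(*p,147)[:2] for p in [(160,255),(195,262),(183,397),(152,394)]])
print("cover top",[c(*p,105)[:2] for p in [(116,92),(231,92),(88,503)]])
E
```

```text
deck
[array([547.1, 152.7]), array([655.4, 139.9]), array([ 616.1, -152. ]), array([ 509.7, -138.6])]
109.05379406513094 -6.740530424316727
294.5336992603732 -97.66791652045774
107.24047743273063 172.82196883438587
293.6910791971727 82.68382097747045
centre [5.82075e+02 5.00000e-01]
handle top [array([576.6,  36.8]), array([592.7,  31.5]), array([584.9, -33.7]), array([569.7, -30.2])]
cover top [array([570. , 113.9]), array([626.3, 106.7]), array([ 540.1, -105.5])]
```

```bash
python3 - <<'E'
from h import *
for i in range(3): optics.camera("top")
st(); to_tool([581,1,170],[180,0,82.6])
E
```

```text
t 1.98 tcp [479.2   2.8 328.3] ori [-1.7999e+02 -4.0000e-02  8.2730e+01] F [0.33 0.98 0.07] T [ 0.01 -0.02 -0.02] gap 84.9
shift [ 11.  101.2 158.3] rot [-0.    -0.001  0.002]
```

```bash
python3 -m creep '[[2,20,15,0,0,0],[4,40,38,0,0,0],[6,60,62,0,0,0],[8,80,86,0,0,0],[10,95,110,0,0,0],[11,101,134,0,0,0],[11,101,152,0,0,0],[11,101,158,0,0,0]]'; python3 - <<'E'
from h import *
for i in range(3): optics.camera("top")
st(); to_tool([581,1,115],[180,0,82.6])
cv2.imwrite("pics/s2.png",optics.camera("side"))
cv2.imwrite("pics/w3.png",optics.camera("wrist"))
E
```

```text
clock: 2.65
tcp_pos: [579.0, 0.6, 166.6]
orientation: [-179.6, 0.1, 82.7]
ft_force: [-1.1, 0.3, 0.4]
finger_gap: 85.0
t 2.80 tcp [ 5.810e+02 -2.000e-01  1.707e+02] ori [-1.800e+02 -1.000e-02  8.262e+01] F [-0.93 -1.03 -0.33] T [ 0.   -0.02 -0.04] gap 85.1
shift [ 1.2 -0.2 55.7] rot [-0. -0.  0.]
```

View pics/w3.png

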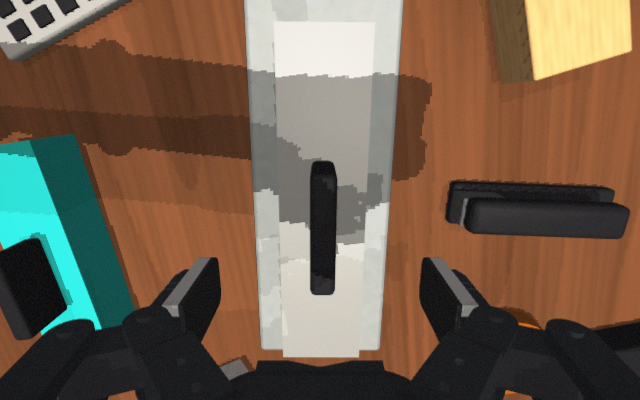

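View pics/s2.png

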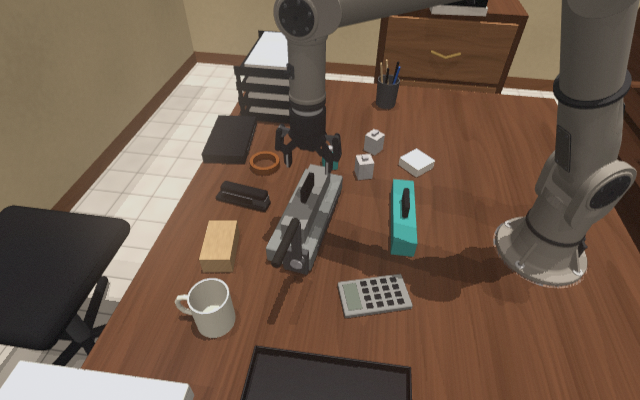

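Cover candidates in the side view are the grey one on the press, handle at (308,185), and a turquoise one at (404,215), so I take the grey. Head candidates are grey at (364,167) and (374,140), and turquoise at (330,156). I take both greys. The wrist picture shows the grey cover's handle at (322,230), centred between the fingers.

```bash
python3 -m creep '[[1,0,10,0,0,0],[1,0,22,0,0,0],[1,0,34,0,0,0],[1,0,44,0,0,0],[1,0,51,0,0,0],[1,0,55,0,0,0],[1,0,55,0,0,0],[1,0,55,0,0,0]]';  python3 -m creep '[[0,0,0,0,0,0],[0,0,0,0,0,0],[0,0,0,0,0,0],[0,0,0,0,0,0],[0,0,0,0,0,0],[0,0,0,0,0,0],[0,0,0,0,0,0],[0,0,0,0,0,0]]' 5
```

```text
clock: 3.57
tcp_pos: [581.3, 0.1, 115.3]
orientation: [180.0, 0.0, 82.6]
ft_force: [0.6, 0.4, 0.3]
finger_gap: 85.0
clock: 4.23
tcp_pos: [581.4, 0.2, 115.3]
orientation: [180.0, -0.0, 82.6]
ft_force: [0.4, -0.6, -0.2]
finger_gap: 13.0
```

```bash
python3 -m creep '[[0,0,-4,0,0,0],[0,0,-12,0,0,0],[0,0,-22,0,0,0],[0,0,-34,0,0,0],[0,0,-46,0,0,0],[0,0,-58,0,0,0],[0,0,-68,0,0,0],[0,0,-75,0,0,0]]'; python3 - <<'E'
from h import *
for i in range(2): optics.camera("top")
st(); to_tool([480,110,290],[180,0,110]); to_tool([420,250,290],[180,0,130]);to_tool([472,398,250],[180,0,180])
cv2.imwrite("pics/s3.png",optics.camera("side"))
E
```

```text
clock: 4.9
tcp_pos: [581.9, -0.0, 192.6]
orientation: [179.9, -0.0, 82.6]
ft_force: [-0.7, 0.6, -2.3]
finger_gap: 13.0
t 5.00 tcp [582.3  -0.  192.3] ori [ 1.798e+02 -4.000e-02  8.256e+01] F [ 0.2  -0.43 -3.33] T [-0.01 -0.02  0.02] gap 13.3
shift [  95.9 -115.3  -98. ] rot [ 0.004  0.    -0.479]
shift [ 227.  -193.   -98.2] rot [ 0.004  0.001 -0.828]
shift [ 380.4 -160.7  -58. ] rot [ 0.003  0.002 -1.701]
```

View pics/s3.png

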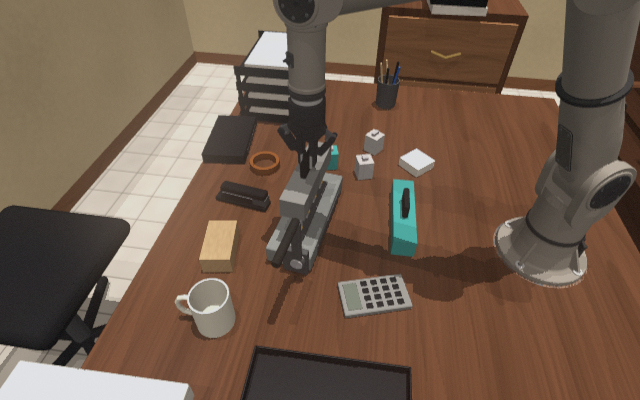

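```bash
python3 -m creep '[[0,-3,-12,0,0,0],[0,-12,-25,0,0,0],[0,-27,-40,0,0,0],[5,-45,-55,0,0,-0.05],[15,-65,-70,0,0,-0.12],[35,-85,-84,0,0,-0.2],[60,-105,-94,0,0,-0.3],[88,-120,-100,0,0,-0.4]]'; python3 - <<'E'
from h import *
st(); to_tool([472,398,290],[180,0,180])
E
```

```text
clock: 5.72
tcp_pos: [472.3, 102.4, 292.2]
orientation: [179.9, -0.0, 105.6]
ft_force: [0.7, 1.0, -2.9]
finger_gap: 12.8
t 5.72 tcp [472.3 102.4 292.2] ori [ 1.7993e+02 -2.0000e-02  1.0557e+02] F [ 0.73  0.99 -2.85] T [ 0.02 -0.05  0.02] gap 12.8
shift [284.9  79.    2.4] rot [ 1.000e-03  0.000e+00 -1.299e+00]
```

```bash
python3 -m creep '[[18,5,0,0,0,-0.08],[37,10,0,0,0,-0.17],[56,15,0,0,0,-0.26],[75,21,0,0,0,-0.34],[94,26,0,0,0,-0.43],[113,31,0,0,0,-0.52],[132,37,0,0,0,-0.6],[151,42,0,0,0,-0.68]]'; python3 - <<'E'
from h import *
st(); to_tool([472,398,250],[180,0,180])
E
```

```text
clock: 6.38
tcp_pos: [473.3, 260.2, 290.2]
orientation: [-179.9, -0.0, 144.6]
ft_force: [0.2, 1.1, -2.6]
finger_gap: 13.0
t 6.38 tcp [473.3 260.2 290.2] ori [-1.7993e+02 -2.0000e-02  1.4464e+02] F [ 0.17  1.06 -2.59] T [0.03 0.01 0.  ] gap 13.0
shift [ 80.8 111.7  40.1] rot [-0.001 -0.001 -0.617]
```

```bash
python3 -m creep '[[12,16,4,0,0,-0.09],[24,33,9,0,0,-0.18],[36,50,14,0,0,-0.27],[48,67,20,0,0,-0.36],[60,83,26,0,0,-0.45],[70,97,32,0,0,-0.53],[78,108,37,0,0,-0.59],[81,112,40,0,0,-0.617]]'; python3 - <<'E'
from h import *
for i in range(6): optics.camera("side")
st(); 
I=optics.camera_info("wrist");im=optics.camera("wrist");cv2.imwrite("pics/w4.png",im); np.save("w4.npy",I["cam_to_world"])
cv2.imwrite("pics/s4.png",optics.camera("side"))
E
```

```text
clock: 7.05
tcp_pos: [471.2, 400.3, 248.8]
orientation: [-180.0, -0.2, -179.9]
ft_force: [-1.2, -0.3, -2.5]
finger_gap: 13.1
t 7.35 tcp [474.  396.3 251.1] ori [-1.7997e+02  7.0000e-02  1.7961e+02] F [ 0.57 -0.88 -2.01] T [-0.03 -0.02 -0.05] gap 12.9
```

View pics/w4.png

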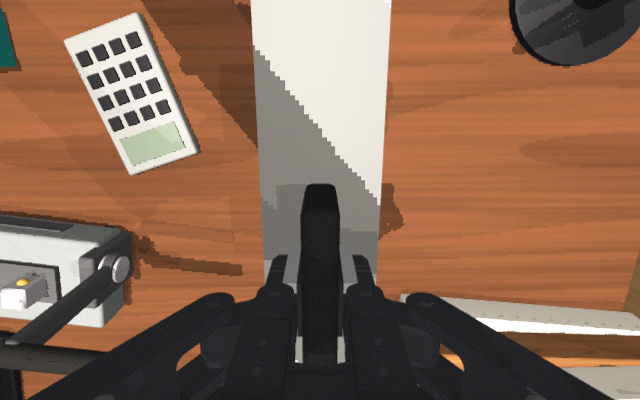

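View pics/s4.png

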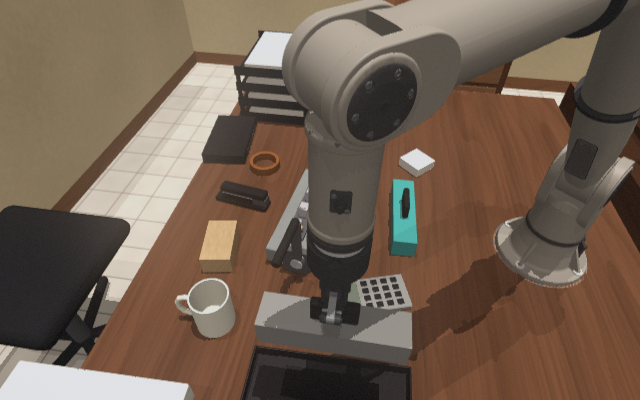

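```bash
python3 - <<'E'
from h import *
for i in range(3): optics.camera("side")
st();to_tool([472.5,399,100],[180,0,180])
E
```

```text
t 7.60 tcp [473.3 397.5 250.7] ori [1.7998e+02 3.0000e-02 1.7973e+02] F [-0.51 -0.31 -2.6 ] T [-0.   -0.03  0.04] gap 13.3
shift [  0.9   1.5 150.7] rot [ 0.     0.    -0.005]
```

```bash
python3 -m creep '[[0,0,12,0,0,0],[1,1,32,0,0,0],[1,1,54,0,0,-0.005],[1,1,78,0,0,-0.005],[1,1,102,0,0,-0.005],[1,1,126,0,0,-0.005],[1,1,143,0,0,-0.005],[1,1,150,0,0,-0.005]]'; python3 - <<'E'
from h import *
for i in range(4): optics.camera("side")
st(); 
im=optics.camera("side");crop(im,180,200,480,400,2.6,"s5")
im=optics.camera("top");crop(im,150,150,300,300,4,"t5")
E
```

```text
clock: 8.27
tcp_pos: [470.3, 397.4, 97.1]
orientation: [-179.8, -0.3, -179.9]
ft_force: [-0.7, -1.1, -3.1]
finger_gap: 13.3
t 8.47 tcp [473.  399.6 101.6] ori [ 1.7991e+02  1.1000e-01 -1.7993e+02] F [ 0.02  0.77 -2.28] T [ 0.02  0.03 -0.03] gap 13.2
```

View pics/s5.png

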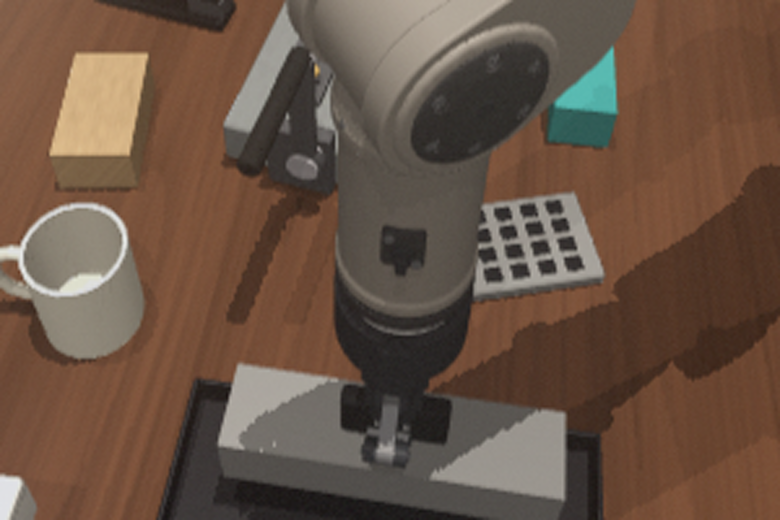

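View pics/t5.png

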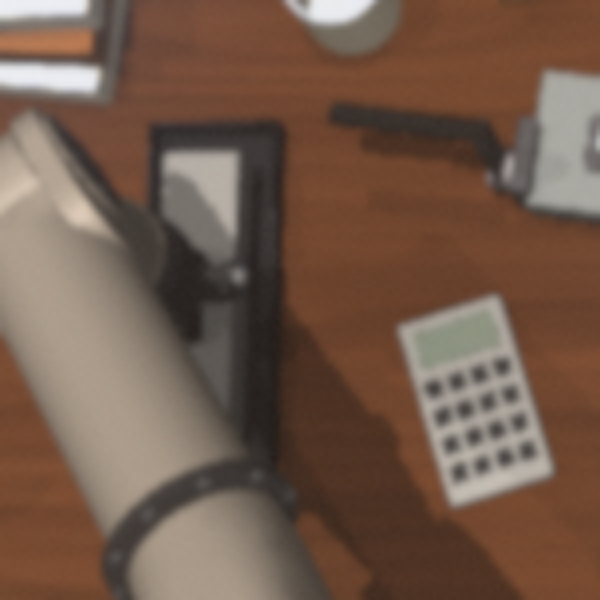

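```bash
python3 - <<'E'
from h import *
I=optics.camera_info("top")
for p,z in [((162,152),91),((241,150),91),((150,126),28),((283,124),28),((280,430),28)]:
    print(onz(I,150+p[0]/4,150+p[1]/4,z).round(1))
st();to_tool([472.5,399,66],[180,0,180])
E
```

```text
[583.5 426.7  91. ]
[584.5 365.9  91. ]
[618.5 455.5  28. ]
[619.2 348.4  28. ]
[374.8 342.7  28. ]
t 8.57 tcp [473.3 399.8 102.3] ori [ 1.7986e+02  1.7000e-01 -1.7993e+02] F [-0.9  -0.05 -2.21] T [ 0.02 -0.02  0.04] gap 13.3
shift [ 0.9 -0.9 36.3] rot [0.003 0.003 0.001]
```

```bash
python3 -m creep '[[0,0,6,0,0,0],[0,0,13,0,0,0],[0,0,20,0,0,0],[0,0,26,0,0,0],[0,0,31,0,0,0],[0,0,34,0,0,0],[0,0,36,0,0,0],[0,0,37,0,0,0]]'; python3 -m creep '[[0,0,0,0,0,0],[0,0,0.5,0,0,0],[0,0,1,0,0,0],[0,0,1.5,0,0,0],[0,0,1.5,0,0,0],[0,0,1.5,0,0,0],[0,0,1.5,0,0,0],[0,0,1.5,0,0,0]]'
```

```text
clock: 9.23
tcp_pos: [471.5, 398.8, 64.2]
orientation: [-180.0, -0.1, -179.9]
ft_force: [-4.5, -2.0, 7.6]
finger_gap: 13.4
clock: 9.9
tcp_pos: [471.9, 399.0, 64.2]
orientation: [180.0, -0.0, -179.9]
ft_force: [-3.9, -2.1, 10.3]
finger_gap: 13.0
```

```bash
python3 -m creep '[[0,0,0,0,0,0],[0,0,0,0,0,0],[0,0,0,0,0,0],[0,0,0,0,0,0],[0,0,-2,0,0,0],[0,0,-8,0,0,0],[0,0,-20,0,0,0],[0,0,-40,0,0,0]]' 50; python3 -m creep '[[0,0,-30,0,0,0],[0,0,-62,0,0,0],[0,0,-95,0,0,0],[0,0,-130,0,0,0],[0,0,-165,0,0,0],[0,0,-198,0,0,0],[0,0,-220,0,0,0],[0,0,-225,0,0,0]]'; python3 - <<'E'
from h import *
for i in range(3): optics.camera("side")
st(); 
cv2.imwrite("pics/w6.png",optics.camera("wrist"));cv2.imwrite("pics/s6.png",optics.camera("side"))
to_tool([400,150,330],[180,0,90])
E
```

```text
clock: 10.57
tcp_pos: [470.9, 398.0, 101.0]
orientation: [-179.8, -0.2, -179.9]
ft_force: [-1.1, 0.3, -0.6]
finger_gap: 49.7
clock: 11.23
tcp_pos: [473.8, 400.0, 334.0]
orientation: [179.6, 0.5, -179.9]
ft_force: [0.6, -0.2, 0.5]
finger_gap: 50.0
t 11.38 tcp [472.  398.8 327.1] ori [ 1.7998e+02  3.0000e-02 -1.7993e+02] F [ 0.38  0.18 -0.35] T [-0.01  0.04  0.01] gap 50.1
shift [  71.6 -248.3   -4.3] rot [-0.004 -0.     1.572]
```

View pics/w6.png

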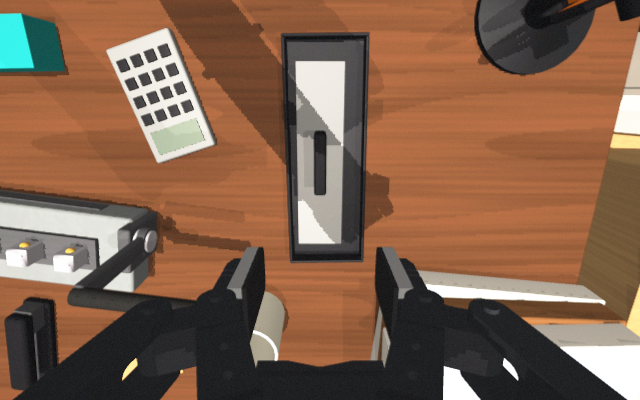

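View pics/s6.png

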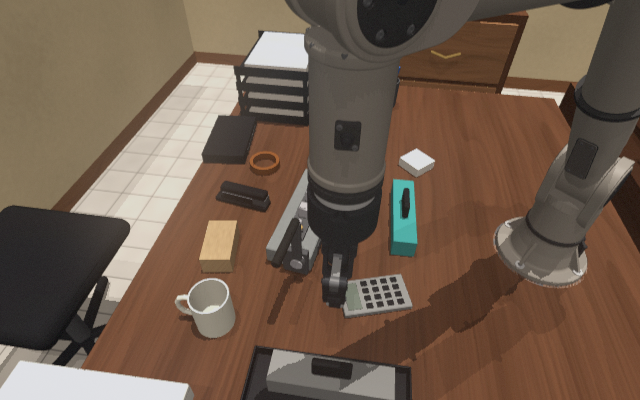

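```bash
python3 -m creep '[[4,-18,0,0,0,0.08],[9,-42,0,0,0,0.18],[15,-70,0,0,0,0.28],[21,-98,0,0,0,0.38],[27,-126,0,0,0,0.48],[33,-154,0,0,0,0.58],[39,-182,0,0,0,0.68],[44,-208,0,0,0,0.77]]' 85; python3 - <<'E'
from h import *
st(); to_tool([555,-50,330],[180,0,82.6])
E
```

```text
clock: 12.15
tcp_pos: [426.8, 188.8, 325.0]
orientation: [-179.8, -0.1, 135.7]
ft_force: [0.4, -0.3, -0.6]
finger_gap: 84.9
t 12.15 tcp [426.8 188.8 325. ] ori [-1.7978e+02 -6.0000e-02  1.3566e+02] F [ 0.44 -0.33 -0.58] T [-0.03 -0.07  0.03] gap 84.9
shift [-258.5  -81.2   -5. ] rot [-0.004  0.001  0.926]
```

```bash
python3 -m creep '[[-30,-9,0,0,0,0.1],[-64,-20,-1,0,0,0.22],[-98,-31,-2,0,0,0.34],[-132,-41,-3,0,0,0.46],[-166,-52,-4,0,0,0.58],[-200,-63,-5,0,0,0.7],[-234,-74,-5,0,0,0.82],[-258,-81,-5,0,0,0.926]]'; python3 - <<'E'
from h import *
for i in range(8): optics.camera("side")
st(); 
I=optics.camera_info("wrist");im=optics.camera("wrist");st();cv2.imwrite("pics/w7.png",im); np.save("w7.npy",I["cam_to_world"])
print(np.abs(I["cam_to_world"]-optics.camera_info("wrist")["cam_to_world"]).max())
E
```

```text
clock: 12.82
tcp_pos: [557.1, -50.6, 330.0]
orientation: [-179.8, 0.1, 82.3]
ft_force: [0.7, -0.6, 0.5]
finger_gap: 84.8
t 13.22 tcp [557.1 -44.7 331.4] ori [-1.7994e+02 -7.0000e-02  8.3110e+01] F [-0.37  0.04 -0.63] T [ 0.01  0.03 -0.02] gap 84.9
t 13.27 tcp [557.2 -44.9 331.7] ori [-1.7997e+02 -7.0000e-02  8.3090e+01] F [-0.7   0.35  0.45] T [0.01 0.05 0.04] gap 85.1
0.22587035940296118
```

View pics/w7.png

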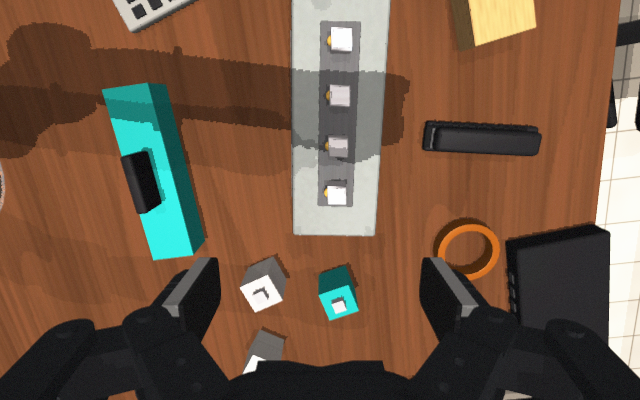

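```bash
python3 - <<'E'
from h import *
im=cv2.imread("pics/w7.png")
a=im[0:125,285:405]; b=im[115:240,285:405]
cv2.imwrite("pics/w7c.png",cv2.resize(np.hstack([a,b]),None,fx=3.3,fy=3.3,interpolation=cv2.INTER_CUBIC))
E
```

```text
(no output)
```

View pics/w7c.png

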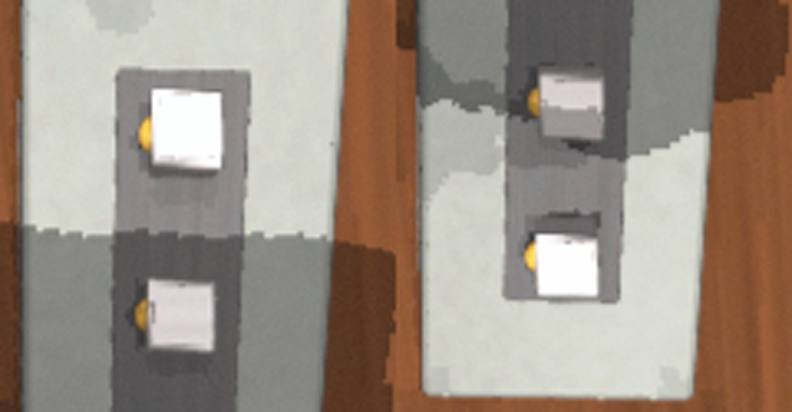

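```bash
python3 - <<'E'
from h import *
I=info("w7.npy")
def L(x,y,z): return onz(I,285+(x-1)/3.3,(y-1)/3.3,z)[:2]
def Rr(x,y,z): return onz(I,285+(x-397)/3.3,115+(y-1)/3.3,z)[:2]
P=np.array([L(117,71,62),L(250,72,62),Rr(618,300,62),Rr(504,299,62)])
print(P.round(1)); 
for i in range(4): d=P[(i+1)%4]-P[i];print(np.linalg.norm(d).round(1),np.degrees(np.arctan2(d[1],d[0])).round(2))
print("centre",P.mean(0))
D=[L(186,131,92),L(181,316,92),Rr(572,101,92),Rr(567,265,92)]
print(np.round(D,1), np.diff(D,axis=0).round(1), np.mean(D,0))
e=np.array([Rr(422,398,55),Rr(693,399,55)]);print(e.round(1),np.linalg.norm(e[0]-e[1]))
E
```

```text
[[ 574.6  107.4]
 [ 618.3  101.9]
 [ 589.6 -106.9]
 [ 546.2 -101.4]]
44.0 -7.24
210.8 -97.82
43.8 172.67
210.7 82.25
centre [5.82188561e+02 2.33770346e-01]
[[593.2  82.2]
 [586.1  27.6]
 [578.9 -25.1]
 [571.2 -82.2]] [[ -7.2 -54.6]
 [ -7.1 -52.8]
 [ -7.7 -57.1]] [582.3441032    0.62178279]
[[ 508.2 -140.9]
 [ 616.  -154.2]] 108.637780200759
```

```bash
python3 - <<'E'
from h import *
st(); to_tool([450,-340,300],[180,0,60])
E
```

```text
t 13.27 tcp [557.2 -44.9 331.7] ori [-1.7997e+02 -7.0000e-02  8.3090e+01] F [-0.7   0.35  0.45] T [0.01 0.05 0.04] gap 85.1
shift [-305.9  -70.9   31.4] rot [-0.001 -0.001  0.403]
```

```bash
python3 -m creep '[[-25,-5,3,0,0,0.03],[-64,-14,7,0,0,0.08],[-104,-24,11,0,0,0.13],[-144,-33,15,0,0,0.19],[-184,-42,19,0,0,0.24],[-224,-52,23,0,0,0.3],[-264,-61,27,0,0,0.35],[-296,-70,31,0,0,0.4]]'; python3 - <<'E'
from h import *
for i in range(8): optics.camera("side")
st(); 
I=optics.camera_info("wrist");im=optics.camera("wrist");st();cv2.imwrite("pics/w8.png",im); np.save("w8.npy",I["cam_to_world"])
print(np.abs(I["cam_to_world"]-optics.camera_info("wrist")["cam_to_world"]).max())
E
```

```text
clock: 13.93
tcp_pos: [450.0, -333.9, 301.1]
orientation: [179.9, 0.0, 59.8]
ft_force: [0.2, 0.1, -0.6]
finger_gap: 84.8
t 14.33 tcp [ 453.  -329.7  300.8] ori [ 1.7999e+02 -7.0000e-02  6.0250e+01] F [-0.02  0.28  0.56] T [-0.01 -0.03 -0.05] gap 84.8
t 14.38 tcp [ 452.8 -329.9  300.8] ori [ 1.7999e+02 -6.0000e-02  6.0220e+01] F [-0.35 -0.07  0.68] T [-0.01 -0.02  0.02] gap 84.9
0.22365626754225332
```

View pics/w8.png

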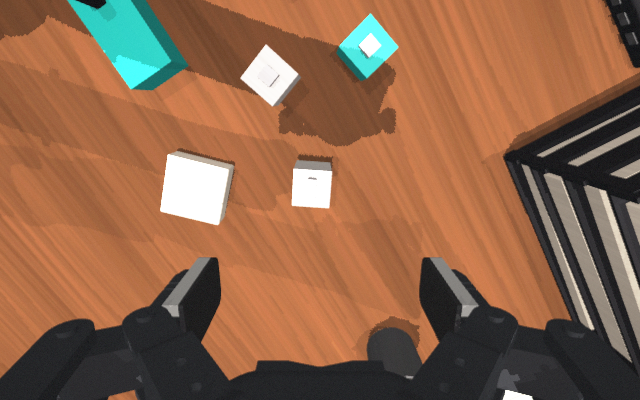

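```bash
python3 - <<'E'
from h import *
im=cv2.imread("pics/w8.png")
a=im[35:120,230:315]; b=im[145:230,270:355]
cv2.imwrite("pics/w8c.png",cv2.resize(np.hstack([a,b]),None,fx=4.6,fy=4.6,interpolation=cv2.INTER_CUBIC))
E
```

```text
(no output)
```

View pics/w8c.png

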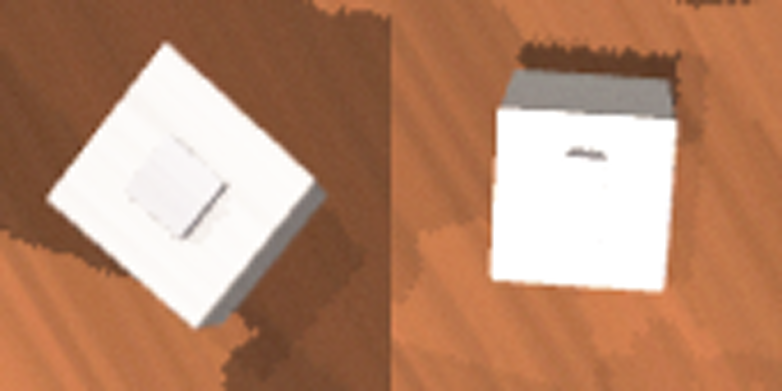

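```bash
python3 - <<'E'
from h import *
I=info("w8.npy"); k=4.6
def A(x,y): return onz(I,230+x/k-.4,35+y/k-.4,58)[:2]
def B(x,y): return onz(I,270+(x-391)/k-.4,145+y/k-.4,58)[:2]
for P in (np.array([A(165,42),A(317,182),A(198,328),A(47,198)]),np.array([B(498,107),B(677,117),B(666,291),B(491,280)])):
    print(P.round(1).tolist(),"c",P.mean(0).round(1))
    for i in range(4): d=P[(i+1)%4]-P[i];print(np.linalg.norm(d).round(1),np.degrees(np.arctan2(d[1],d[0])).round(2)%90)
E
```

```text
[[466.1, -191.7], [480.8, -234.3], [439.6, -248.4], [424.6, -206.3]] c [ 452.8 -220.2]
45.0 18.97
43.5 18.819999999999993
44.7 19.67
44.0 19.33
[[423.5, -318.1], [461.1, -342.5], [436.3, -381.0], [398.6, -356.0]] c [ 429.9 -349.4]
44.8 57.06
45.7 57.31999999999999
45.2 56.53
45.3 56.75
```

```bash
python3 - <<'E'
from h import *
st(); to_tool([452.8,-220.2,150],[180,0,109.2])
E
```

```text
t 14.38 tcp [ 452.8 -329.9  300.8] ori [ 1.7999e+02 -6.0000e-02  6.0220e+01] F [-0.35 -0.07  0.68] T [-0.01 -0.02  0.02] gap 84.9
shift [ 95.1 -54.5 150.9] rot [ 0.001 -0.001 -0.855]
```

```bash
python3 -m creep '[[6,-4,10,0,0,-0.06],[18,-11,28,0,0,-0.16],[32,-19,50,0,0,-0.28],[48,-28,75,0,0,-0.4],[64,-37,100,0,0,-0.52],[79,-45,124,0,0,-0.64],[90,-52,143,0,0,-0.76],[95,-54.5,151,0,0,-0.855]]'; python3 - <<'E'
from h import *
for i in range(6): optics.camera("side")
st(); 
I=optics.camera_info("wrist");im=optics.camera("wrist");st();cv2.imwrite("pics/w9.png",im); np.save("w9.npy",I["cam_to_world"])
print(np.abs(I["cam_to_world"]-optics.camera_info("wrist")["cam_to_world"]).max())
E
```

```text
clock: 15.05
tcp_pos: [450.8, -217.1, 146.9]
orientation: [-179.8, -0.3, 109.6]
ft_force: [-1.0, 0.6, -0.9]
finger_gap: 85.2
t 15.35 tcp [ 452.6 -223.5  151.1] ori [1.7990e+02 1.4000e-01 1.0885e+02] F [-0.36 -0.84  0.3 ] T [-0.01 -0.04  0.  ] gap 85.2
t 15.40 tcp [ 452.5 -223.6  151.1] ori [1.7990e+02 1.3000e-01 1.0884e+02] F [-0.44  0.47 -0.  ] T [-0.01 -0.   -0.07] gap 84.8
0.08533643345992914
```

View pics/w9.png

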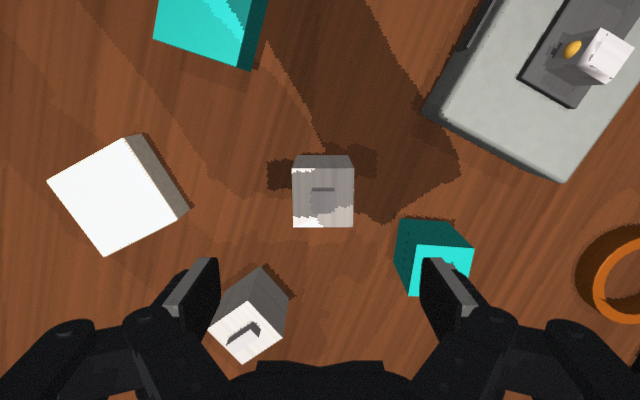

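```bash
python3 - <<'E'
from h import *
im=cv2.imread("pics/w9.png"); crop(im,280,145,365,240,6,"w9c")
E
```

```text
(no output)
```

View pics/w9c.png

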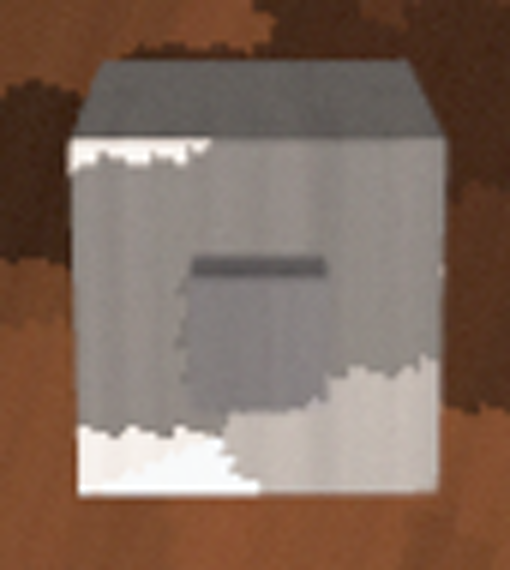

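```bash
python3 - <<'E'
from h import *
I=info("w9.npy"); k=6
def A(x,y): return onz(I,280+x/k-.4,145+y/k-.4,58)[:2]
P=np.array([A(70,138),A(446,138),A(438,494),A(78,494)])
print(P.round(1).tolist(),"c",P.mean(0).round(1))
for i in range(4): d=P[(i+1)%4]-P[i];print(np.linalg.norm(d).round(1),np.degrees(np.arctan2(d[1],d[0])).round(2)%90)
st();to_tool([*P.mean(0),60],[180,0,108.9]);to_tool([*P.mean(0),21],[180,0,108.9])
E
```

```text
[[424.8, -206.1], [466.4, -191.9], [481.1, -233.9], [439.1, -248.3]] c [ 452.9 -220. ]
44.0 18.89
44.6 19.28
44.4 18.870000000000005
44.6 18.799999999999997
t 15.40 tcp [ 452.5 -223.6  151.1] ori [1.7990e+02 1.3000e-01 1.0884e+02] F [-0.44  0.47 -0.  ] T [-0.01 -0.   -0.07] gap 84.8
shift [ 3.5  1.3 91.1] rot [ 0.002  0.002 -0.001]
shift [  3.5   1.2 130.1] rot [ 0.002  0.002 -0.001]
```

```bash
python3 -m creep '[[1,0,10,0,0,0],[2,1,28,0,0,0],[3,1,50,0,0,0],[3.5,1,72,0,0,0],[3.5,1,92,0,0,0],[3.5,1,110,0,0,0],[3.5,1,122,0,0,0],[3.5,1,128,0,0,0]]'; python3 - <<'E'
from h import *
for i in range(3): optics.camera("side")
st();to_tool([452.9,-220,21],[180,0,108.9])
E
```

```text
clock: 16.07
tcp_pos: [450.1, -218.4, 19.7]
orientation: [-179.8, -0.1, 108.9]
ft_force: [-0.4, -0.4, -0.3]
finger_gap: 84.9
t 16.22 tcp [ 451.4 -219.    21.7] ori [-179.97    0.    108.93] F [0.03 0.53 0.86] T [0.08 0.   0.01] gap 85.3
shift [-1.5  1.1  0.7] rot [-0.  0.  0.]
```

```bash
python3 -m creep '[[-1,0.5,0.5,0,0,0],[-1.5,1,0.5,0,0,0],[-1.5,1,0.5,0,0,0],[-1.5,1,0.5,0,0,0],[-1.5,1,0.5,0,0,0],[-1.5,1,0.5,0,0,0],[-1.5,1,0.5,0,0,0],[-1.5,1,0.5,0,0,0]]'; python3 -m creep '[[0,0,0,0,0,0],[0,0,0,0,0,0],[0,0,0,0,0,0],[0,0,0,0,0,0],[0,0,0,0,0,0],[0,0,0,0,0,0],[0,0,0,0,0,0],[0,0,0,0,0,0]]' 30; python3 - <<'E'
from h import *
st()
E
```

```text
clock: 16.88
tcp_pos: [453.0, -219.7, 21.3]
orientation: [180.0, -0.0, 109.0]
ft_force: [-0.3, -0.7, 0.2]
finger_gap: 85.0
clock: 17.55
tcp_pos: [453.4, -219.9, 21.5]
orientation: [180.0, 0.0, 109.0]
ft_force: [0.8, -0.1, 2.1]
finger_gap: 42.8
t 17.55 tcp [ 453.4 -219.9   21.5] ori [1.7996e+02 3.0000e-02 1.0897e+02] F [ 0.82 -0.13  2.05] T [-0.06 -0.06 -0.01] gap 42.8
```

```bash
python3 -m creep '[[0,0,-8,0,0,0],[0,0,-22,0,0,0],[0,0,-42,0,0,0],[0,0,-65,0,0,0],[0,0,-90,0,0,0],[0,0,-115,0,0,0],[0,0,-137,0,0,0],[0,0,-150,0,0,0]]'; python3 - <<'E'
from h import *
st();to_tool([571.2,-83,172],[180,0,82.5])
cv2.imwrite("pics/w10.png",optics.camera("wrist"))
E
```

```text
clock: 18.22
tcp_pos: [452.9, -220.1, 173.4]
orientation: [179.9, 0.1, 108.9]
ft_force: [0.8, -0.0, -2.7]
finger_gap: 43.6
t 18.22 tcp [ 452.9 -220.1  173.4] ori [1.7993e+02 5.0000e-02 1.0894e+02] F [ 0.83 -0.05 -2.72] T [-0.03 -0.06 -0.04] gap 43.6
shift [ 91.3 156.4   1.5] rot [0.001 0.001 0.461]
```

View pics/w10.png

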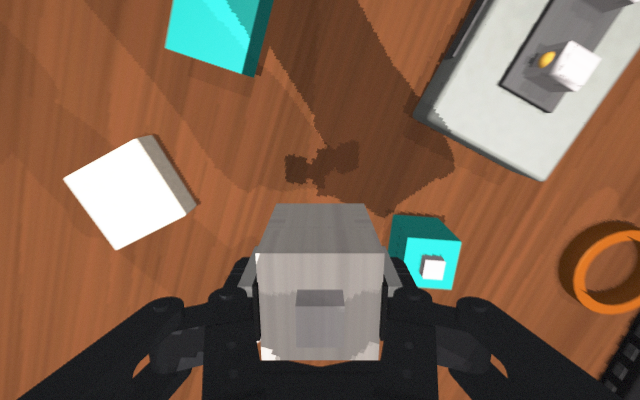

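```bash
python3 - <<'E'
from h import *
im=cv2.imread("pics/w10.png"); crop(im,240,190,400,370,3.3,"w10c")
s=st();I=optics.camera_info("wrist");Rt=R.from_euler("xyz",s["orientation"],degrees=True)
for z in (s["tcp_pos"][2]+36.5,s["tcp_pos"][2]+37.5):
  P=np.array([onz(I,*p,z) for p in [(256,253),(384,253),(381,360),(259,360)]])
  print(Rt.inv().apply(P-s["tcp_pos"]).round(1), Rt.inv().apply(P.mean(0)-s["tcp_pos"]).round(1))
E
```

```text
t 18.27 tcp [ 454.2 -220.8  175.2] ori [179.75   0.18 108.94] F [ 0.75 -0.63 -0.63] T [-0.06 -0.04 -0.03] gap 43.6
[[ 21.6 -22.7 -36.7]
 [ 21.5  21.1 -36.5]
 [-23.   22.4 -36.3]
 [-22.9 -23.9 -36.5]] [ -0.7  -0.7 -36.5]
[[ 22.  -22.5 -37.7]
 [ 22.   20.9 -37.5]
 [-22.1  22.2 -37.3]
 [-22.  -23.6 -37.5]] [ -0.   -0.7 -37.5]
```

View pics/w10c.png

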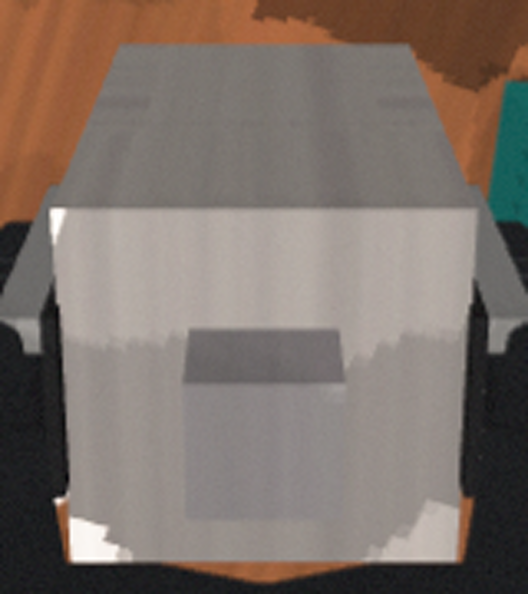

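```bash
python3 -m creep '[[5,8,0,0,0,0.02],[17,28,0,0,0,0.06],[31,53,0,0,0,0.13],[46,79,0,0,0,0.21],[61,104,0,0,0,0.29],[75,128,0,0,0,0.37],[86,147,0,0,0,0.43],[91,156.5,1,0,0,0.461]]'; python3 - <<'E'
from h import *
for i in range(8): optics.camera("side")
st()
I=optics.camera_info("wrist");im=optics.camera("wrist");st();cv2.imwrite("pics/w11.png",im); np.save("w11.npy",I["cam_to_world"])
print(np.abs(I["cam_to_world"]-optics.camera_info("wrist")["cam_to_world"]).max())
crop(im,220,0,420,220,3,"w11c")
E
```

```text
clock: 18.93
tcp_pos: [572.4, -77.8, 168.4]
orientation: [-179.9, -0.1, 82.7]
ft_force: [-0.0, 0.9, -3.0]
finger_gap: 43.3
t 19.33 tcp [570.4 -84.6 170.4] ori [-1.7997e+02  2.0000e-02  8.2400e+01] F [ 0.16  0.07 -3.68] T [-0.04  0.05  0.01] gap 43.2
t 19.38 tcp [570.6 -84.3 170.5] ori [-1.7999e+02  1.0000e-02  8.2420e+01] F [ 0.21 -0.69 -2.97] T [-0.01 -0.02  0.02] gap 43.6
0.2994396364224823
```

View pics/w11.png

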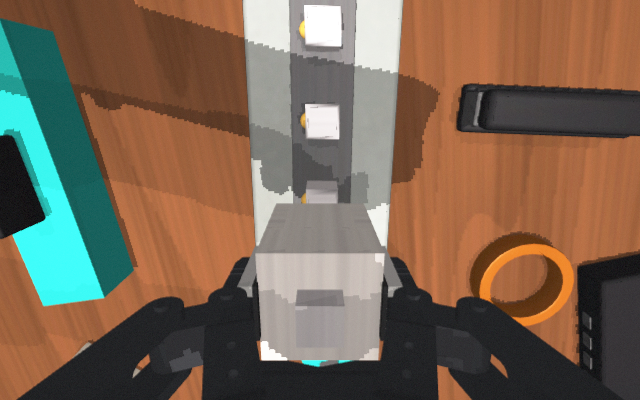

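View pics/w11c.png

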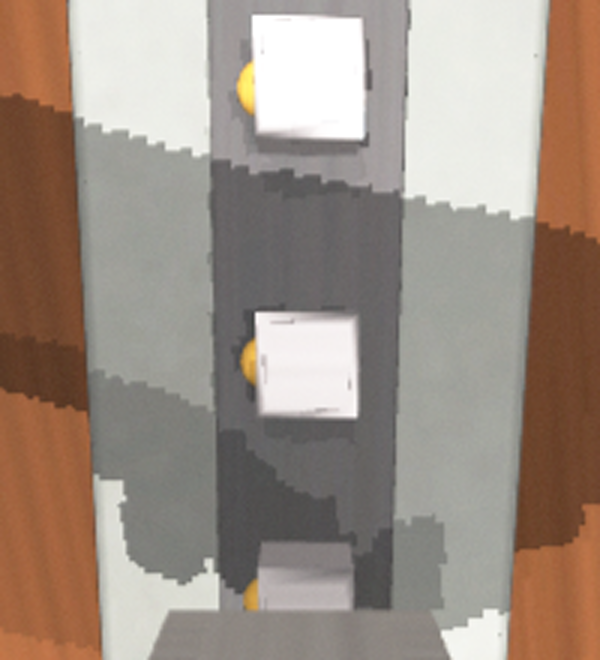

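```bash
python3 - <<'E'
from h import *
I=info("w11.npy"); k=3
def A(x,y,z): return onz(I,220+x/k-.35,y/k-.35,z)[:2]
for nm,(x0,x1,y0,y1) in {"d2":(257,358,313,417),"d1":(252,367,14,138)}.items():
    P=np.array([A(x0,y0,88),A(x1,y0,88),A(x1,y1,88),A(x0,y1,88)])
    print(nm,P.mean(0).round(1),[np.linalg.norm(P[i]-P[(i+1)%4]).round(1) for i in range(4)])
for y in (200,300,560):
    pass
Lm=np.array([A(212,200,62),A(217,440,62)]);Rm=np.array([A(404,200,62),A(395,440,62)])
yv=(Lm[0]-Lm[1])/np.linalg.norm(Lm[0]-Lm[1]);print("yaw L",np.degrees(np.arctan2(-yv[0],yv[1])))
yv=(Rm[0]-Rm[1])/np.linalg.norm(Rm[0]-Rm[1]);print("yaw R",np.degrees(np.arctan2(-yv[0],yv[1])))
m=(Lm+Rm)/2;print(m.round(1),np.linalg.norm(Lm-Rm,axis=1))
# expected midline from c,yaw
c=np.array([582.2,.2]);a=np.radians(7.5);y=np.array([np.sin(a),np.cos(a)])
for q in m: 
    t=(q-c)@y; print("mid off x",((q-c)@np.array([y[1],-y[0]])).round(2))
for i,o in enumerate((84,28,-28,-84)): print(i+1,(c+o*y).round(1))
E
```

```text
d2 [578.7 -27.7] [np.float64(21.4), np.float64(21.9), np.float64(22.0), np.float64(21.9)]
d1 [586.3  28.1] [np.float64(22.6), np.float64(22.4), np.float64(23.3), np.float64(22.4)]
yaw L -7.66547578083372
yaw R -8.184182933658201
[[583.5   7.5]
 [575.9 -46.9]] [44.09980175 43.60236537]
mid off x 0.36
mid off x -0.05
1 [593.2  83.5]
2 [585.9  28. ]
3 [578.5 -27.6]
4 [571.2 -83.1]
```

```bash
python3 - <<'E'
from h import *
to_tool([571.6,-82.9,122],[180,0,82.4])
E
python3 -m creep '[[0.5,0.3,5,0,0,0],[1,0.7,13,0,0,0],[1.5,0.9,22,0,0,0],[1.5,1,31,0,0,0],[1.5,1,39,0,0,0],[1.5,1,45,0,0,0],[1.5,1,48,0,0,0],[1.5,1,48,0,0,0]]'; python3 - <<'E'
from h import *
for i in range(8): optics.camera("side")
st();to_tool([571.6,-82.9,116],[180,0,82.4])
im=optics.camera("wrist");crop(im,200,180,440,400,2.6,"w12c")
E
```

```text
shift [ 1.5  0.8 48.5] rot [-0.  0.  0.]
clock: 20.05
tcp_pos: [571.9, -81.2, 121.1]
orientation: [-179.9, 0.0, 82.6]
ft_force: [-0.1, 1.1, -2.8]
finger_gap: 43.6
t 20.45 tcp [572.9 -81.5 122.7] ori [ 1.7995e+02 -1.0000e-02  8.2560e+01] F [ 0.44  0.04 -3.97] T [0.   0.01 0.03] gap 43.1
shift [-1.6 -1.1  6.7] rot [ 0.001 -0.     0.003]
```

View pics/w12c.png

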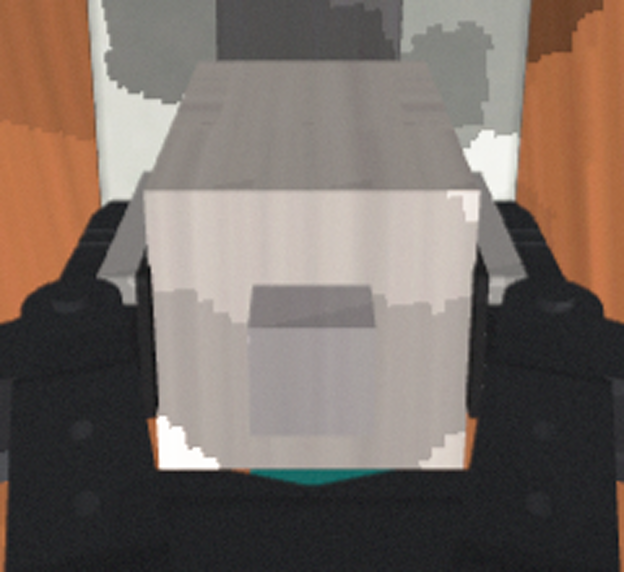

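```bash
python3 - <<'E'
from h import *
s=st();I=optics.camera_info("wrist")
A=lambda x,y,z: onz(I,200+x/2.6-.35,180+y/2.6-.35,z)[:2]
c=np.array([582.2,.2]);a=np.radians(7.5);y=np.array([np.sin(a),np.cos(a)]);x=np.array([y[1],-y[0]])
for nm,p,z in (("plateL",(217,30),62),("plateR",(401,30),62),("blkL",(197,61),101.2),("blkR",(450,61),101.2),("tL",(145,190),159.2),("tR",(480,190),159.2),("bL",(158,470),159.2),("bR",(468,470),159.2)):
    q=A(*p,z)-c; print(nm,(q@x).round(1),(q@y).round(1))
print("tcp",((s["tcp_pos"][:2]-c)@x).round(1),((s["tcp_pos"][:2]-c)@y).round(1))
E
```

```text
t 20.50 tcp [572.8 -81.5 122.6] ori [ 1.7996e+02 -1.0000e-02  8.2560e+01] F [-0.74  0.06 -3.26] T [-0.06 -0.04 -0.04] gap 43.4
plateL -22.0 -65.4
plateR 21.7 -65.3
blkL -21.8 -61.1
blkR 27.3 -61.0
tL -21.4 -61.0
tR 22.6 -60.9
bL -21.8 -105.7
bR 23.4 -105.6
tcp 1.3 -82.2
```

```bash
python3 -m creep '[[-0.6,-0.5,1,0,0,0],[-1.1,-1,2,0,0,-0.001],[-1.1,-1,4,0,0,0],[-1.1,-1,6,0,0,0],[-1.1,-1,8,0,0,0],[-1.1,-1,10,0,0,0],[-1.1,-1,12,0,0,0],[-1.1,-1,14,0,0,0]]'; python3 - <<'E'
from h import *
st()
E
```

```text
clock: 21.17
tcp_pos: [571.4, -82.4, 108.0]
orientation: [-180.0, 0.0, 82.6]
ft_force: [-0.2, -0.4, -3.4]
finger_gap: 43.6
t 21.17 tcp [571.4 -82.4 108. ] ori [-179.99    0.     82.56] F [-0.17 -0.36 -3.44] T [-0.04 -0.03  0.01] gap 43.6
```

```bash
python3 -m creep '[[0,0,1,0,0,0],[0,0,3,0,0,0],[0,0,5,0,0,0],[0,0,7,0,0,0],[0,0,9,0,0,0],[0,0,11,0,0,0],[0,0,13,0,0,0],[0,0,15,0,0,0]]'; python3 -m creep '[[0,0,2,0,0,0],[0,0,4,0,0,0],[0,0,6,0,0,0],[0,0,8,0,0,0],[0,0,9,0,0,0],[0,0,9.5,0,0,0],[0,0,10,0,0,0],[0,0,10.5,0,0,0]]'
```

```text
clock: 21.83
tcp_pos: [571.2, -82.6, 93.5]
orientation: [-180.0, -0.0, 82.5]
ft_force: [-2.6, 1.1, 2.2]
finger_gap: 43.1
clock: 22.5
tcp_pos: [571.7, -82.1, 83.5]
orientation: [180.0, -0.0, 82.6]
ft_force: [-2.8, 1.1, 5.5]
finger_gap: 43.5
```

```bash
python3 -m creep '[[0,0,0.5,0,0,0],[0,0,1,0,0,0],[0,0,1.5,0,0,0],[0,0,2,0,0,0],[0,0,2.5,0,0,0],[0,0,3,0,0,0],[0,0,3,0,0,0],[0,0,3,0,0,0]]'
```

```text
clock: 23.17
tcp_pos: [571.7, -82.1, 83.4]
orientation: [179.9, -0.1, 82.6]
ft_force: [-7.4, 2.6, 16.7]
finger_gap: 43.4
```

```bash
python3 -m creep '[[0,0,-2,0,0,0],[0,0,-2.5,0,0,0],[0,0,-2.5,0,0,0],[0,0,-2.5,0,0,0],[0,0,-2.5,0,0,0],[0,0,-3,0,0,0],[0,0,-4,0,0,0],[0,0,-8,0,0,0]]' 75; python3 -m creep '[[0,0,-12,0,0,0],[0,0,-28,0,0,0],[0,0,-48,0,0,0],[0,0,-72,0,0,0],[0,0,-98,0,0,0],[0,0,-124,0,0,0],[0,0,-148,0,0,0],[0,0,-165,0,0,0]]' 85; python3 - <<'E'
from h import *
for i in range(4): optics.camera("side")
st();im=optics.camera("wrist");cv2.imwrite("pics/w13.png",im)
im=optics.camera("side");crop(im,200,90,440,290,3,"s13")
to_tool([429.9,-349.4,250],[180,0,56.9])
E
```

```text
clock: 23.83
tcp_pos: [570.9, -82.3, 87.2]
orientation: [-179.9, 0.0, 82.6]
ft_force: [-0.5, 0.2, -0.2]
finger_gap: 75.0
clock: 24.5
tcp_pos: [572.3, -83.1, 256.8]
orientation: [179.7, -0.0, 82.5]
ft_force: [0.2, -0.7, 0.7]
finger_gap: 85.0
t 24.70 tcp [571.6 -82.6 253.6] ori [ 1.7992e+02 -1.0000e-02  8.2540e+01] F [ 0.   -0.78 -0.07] T [0.05 0.09 0.01] gap 85.1
shift [-283.3 -105.     2. ] rot [-0.002  0.     0.448]
```

View pics/w13.png

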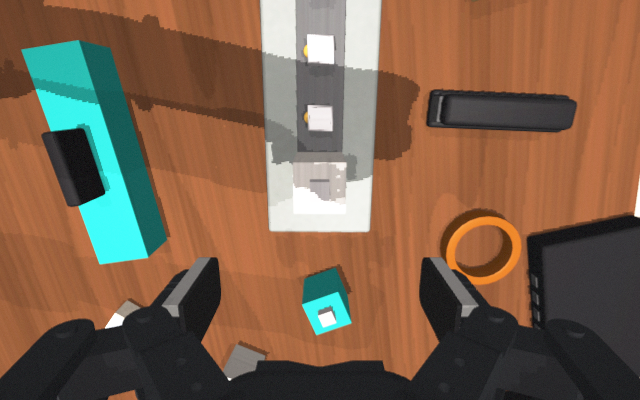

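View pics/s13.png

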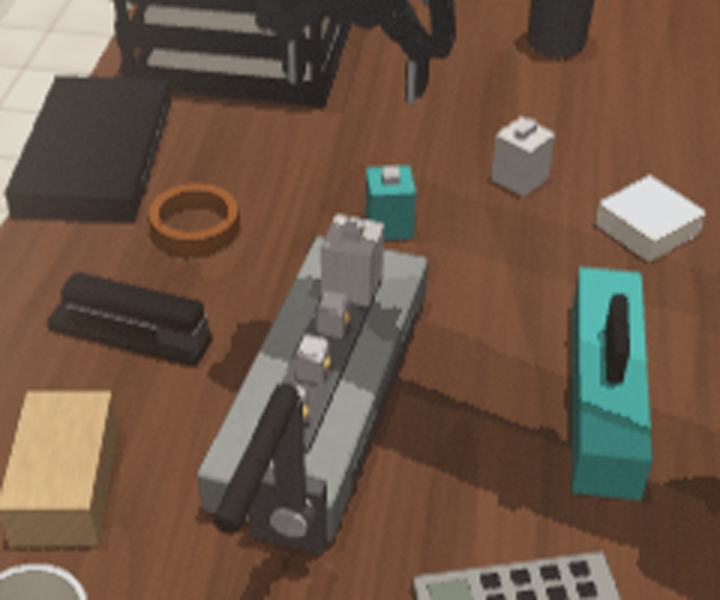

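```bash
python3 -m creep '[[-20,-7,0,0,0,0.04],[-58,-21,0,0,0,0.1],[-97,-36,0,0,0,0.17],[-136,-50,1,0,0,0.23],[-175,-65,1,0,0,0.29],[-214,-79,2,0,0,0.35],[-250,-93,2,0,0,0.41],[-281,-104,2,0,0,0.448]]'; python3 - <<'E'
from h import *
for i in range(5): optics.camera("top")
st(); to_tool([429.9,-349.4,150],[180,0,56.9])
E
```

```text
clock: 25.47
tcp_pos: [428.2, -350.3, 249.9]
orientation: [-179.9, 0.1, 56.5]
ft_force: [0.0, -0.2, 0.4]
finger_gap: 85.3
t 25.72 tcp [ 431.5 -347.   249.8] ori [-1.7989e+02 -6.0000e-02  5.6840e+01] F [ 0.21 -0.11 -0.12] T [ 0.02 -0.04 -0.03] gap 84.7
shift [-3.   0.2 99.8] rot [-0.002 -0.001 -0.001]
```

```bash
python3 -m creep '[[-0.5,0,8,0,0,0],[-1,0,22,0,0,0],[-1,0,38,0,0,0],[-1,0,55,0,0,0],[-1,0,70,0,0,0],[-1,0,83,0,0,0],[-1,0,92,0,0,0],[-1,0,98,0,0,0]]'; python3 - <<'E'
from h import *
for i in range(6): optics.camera("top")
st()
I=optics.camera_info("wrist");im=optics.camera("wrist");st();cv2.imwrite("pics/w14.png",im); np.save("w14.npy",I["cam_to_world"])
crop(im,260,140,380,250,5,"w14c")
E
```

```text
clock: 26.38
tcp_pos: [431.7, -346.3, 150.9]
orientation: [-179.8, -0.0, 57.0]
ft_force: [0.2, -0.2, -0.3]
finger_gap: 85.0
t 26.68 tcp [ 431.9 -348.9  153.7] ori [1.7989e+02 1.0000e-02 5.6900e+01] F [-0.07  0.33  0.08] T [-0.01 -0.07 -0.04] gap 85.3
t 26.73 tcp [ 431.8 -348.9  153.7] ori [179.89   0.    56.89] F [ 0.42 -0.29 -0.51] T [-0.06 -0.01 -0.02] gap 84.9
```

View pics/w14c.png

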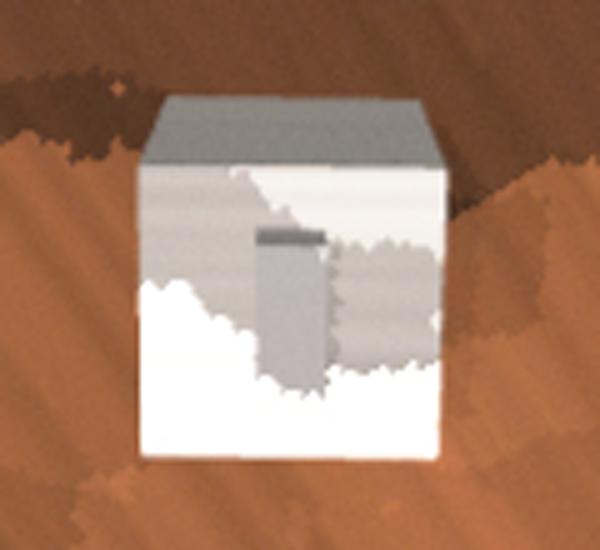

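```bash
python3 - <<'E'
from h import *
I=info("w14.npy"); k=5
def A(x,y): return onz(I,260+x/k-.4,140+y/k-.4,58)[:2]
P=np.array([A(137,165),A(448,167),A(440,459),A(140,456)])
print(P.round(1).tolist(),"c",P.mean(0).round(1))
for i in range(4): d=P[(i+1)%4]-P[i];print(np.linalg.norm(d).round(1),np.degrees(np.arctan2(d[1],d[0])).round(2)%90)
st();to_tool([*P.mean(0),21.5],[180,0,56.7])
E
```

```text
[[423.4, -318.6], [460.5, -343.0], [436.0, -380.5], [398.5, -355.5]] c [ 429.6 -349.4]
44.4 56.57
44.7 56.83
45.0 56.31
44.5 55.98
t 26.73 tcp [ 431.8 -348.9  153.7] ori [179.89   0.    56.89] F [ 0.42 -0.29 -0.51] T [-0.06 -0.01 -0.02] gap 84.9
shift [ -1.6  -1.8 132.2] rot [0.002 0.    0.003]
```

```bash
python3 -m creep '[[-0.5,-0.5,10,0,0,0],[-1,-1,28,0,0,0.004],[-1.5,-2,50,0,0,0.006],[-1.5,-2,72,0,0,0.006],[-1.5,-2,92,0,0,0.006],[-1.5,-2,110,0,0,0.006],[-1.5,-2,124,0,0,0.006],[-1.5,-2,131,0,0,0.006]]'; python3 - <<'E'
from h import *
for i in range(6): optics.camera("top")
st();to_tool([429.7,-349.3,21.5],[180,0,56.5])
E
```

```text
clock: 27.4
tcp_pos: [427.6, -347.4, 19.4]
orientation: [-179.8, -0.0, 56.5]
ft_force: [0.5, -0.3, -0.5]
finger_gap: 84.6
t 27.70 tcp [ 429.6 -349.4   22.9] ori [1.7986e+02 1.0000e-02 5.6540e+01] F [-0.23  0.16  0.29] T [-0.02 -0.04 -0.02] gap 85.2
shift [0.1 0.  1.4] rot [0.002 0.    0.001]
```

```bash
python3 -m creep '[[0,0,1,0,0,0],[0,0,1,0,0,0],[0,0,1,0,0,0],[0,0,1,0,0,0],[0,0,1,0,0,0],[0,0,1,0,0,0],[0,0,1,0,0,0],[0,0,1,0,0,0]]' 30; python3 -m creep '[[0,0,0,0,0,0],[0,0,-2,0,0,0],[0,0,-10,0,0,0],[0,0,-25,0,0,0],[0,0,-50,0,0,0],[0,0,-80,0,0,0],[0,0,-112,0,0,0],[0,0,-145,0,0,0]]'; python3 - <<'E'
from h import *
st();to_tool([578.6,-27.6,172],[180,0,82.5]);to_tool([585.9,28,175],[180,0,82.5])
E
```

```text
clock: 28.37
tcp_pos: [429.5, -349.1, 21.4]
orientation: [179.9, -0.0, 56.5]
ft_force: [0.2, 0.9, 4.9]
finger_gap: 43.7
clock: 29.03
tcp_pos: [427.5, -347.4, 166.1]
orientation: [-179.8, -0.0, 56.5]
ft_force: [1.7, -0.5, -2.3]
finger_gap: 43.1
t 29.03 tcp [ 427.5 -347.4  166.1] ori [-1.7978e+02 -1.0000e-02  5.6510e+01] F [ 1.66 -0.49 -2.28] T [-0.04 -0.06 -0.03] gap 43.1
shift [350.1 -50.5  -5.7] rot [-0.004 -0.001 -0.454]
shift [400.5 -75.1  -8.6] rot [-0.004 -0.001 -0.454]
```

```bash
python3 -m creep '[[10,-2,-4,0,0,-0.02],[34,-6,-9,0,0,-0.05],[64,-12,-14,0,0,-0.09],[98,-18,-19,0,0,-0.13],[134,-25,-23,0,0,-0.17],[170,-32,-25,0,0,-0.21],[206,-39,-25,0,0,-0.25],[242,-46,-25,0,0,-0.29]]'; python3 - <<'E'
from h import *
st();to_tool([585.9,28,190],[180,0,82.5])
E
```

```text
clock: 29.7
tcp_pos: [523.2, -118.9, 190.0]
orientation: [-179.9, -0.0, 73.3]
ft_force: [0.9, -0.8, -2.4]
finger_gap: 43.6
t 29.70 tcp [ 523.2 -118.9  190. ] ori [-1.7987e+02 -1.0000e-02  7.3290e+01] F [ 0.93 -0.76 -2.36] T [-0.01 -0.07 -0.04] gap 43.6
shift [158.7  17.8  -0. ] rot [-0.002 -0.    -0.161]
```

```bash
python3 -m creep '[[30,3,0,0,0,-0.02],[56,6,0,0,0,-0.05],[80,9,0,0,0,-0.08],[102,12,0,0,0,-0.1],[122,14,0,0,0,-0.12],[139,16,0,0,0,-0.14],[151,17,0,0,0,-0.155],[157,18,0,0,0,-0.161]]'; python3 - <<'E'
from h import *
for i in range(8): optics.camera("top")
s=st()
I=optics.camera_info("wrist");im=optics.camera("wrist");s=st();cv2.imwrite("pics/w15.png",im); np.save("w15.npy",I["cam_to_world"])
to_tool([585.9,28,122],[180,0,82.5])
E
```

```text
clock: 30.37
tcp_pos: [587.2, 25.9, 190.5]
orientation: [-180.0, -0.0, 82.6]
ft_force: [0.3, 0.2, -2.8]
finger_gap: 43.6
t 30.77 tcp [586.4  22.2 191. ] ori [1.7999e+02 2.0000e-02 8.2240e+01] F [-0.44 -0.45 -2.11] T [ 0.   -0.04  0.02] gap 43.2
t 30.82 tcp [586.4  22.6 191. ] ori [1.7999e+02 1.0000e-02 8.2270e+01] F [ 0.08  0.72 -1.55] T [ 0.02 -0.06  0.02] gap 43.6
shift [ 5.3 -1.3 69. ] rot [ 0.     0.    -0.004]
```

View pics/w15.png

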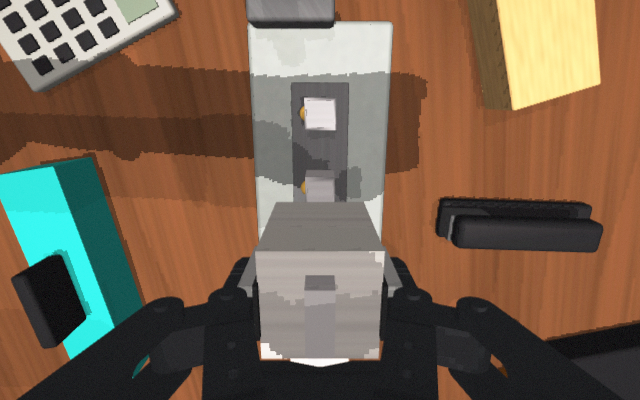

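```bash
python3 -m creep '[[1,0,6,0,0,0],[2,0,16,0,0,0],[3,0,28,0,0,-0.002],[3.5,0,40,0,0,-0.003],[3.5,0,51,0,0,-0.003],[3.5,0,60,0,0,-0.003],[3.5,0,66,0,0,-0.003],[3.5,0,69,0,0,-0.003]]'; python3 - <<'E'
from h import *
for i in range(10): optics.camera("top")
s=st()
to_tool([586.2,28.4,122],[180,0,82.5])
E
```

```text
clock: 31.48
tcp_pos: [586.3, 27.2, 120.2]
orientation: [-179.9, 0.0, 82.5]
ft_force: [0.3, -0.2, -1.9]
finger_gap: 43.7
t 31.98 tcp [587.4  27.2 122.2] ori [ 1.7995e+02 -2.0000e-02  8.2560e+01] F [-0.01  0.27 -2.26] T [0.   0.04 0.01] gap 43.5
shift [ 1.  -1.3  0.2] rot [ 0.001 -0.     0.001]
```

```bash
python3 -m creep '[[0.5,-0.6,1,0,0,0],[1,-1.2,2,0,0,0],[1,-1.2,4,0,0,0],[1,-1.2,6,0,0,0],[1,-1.2,8,0,0,0],[1,-1.2,10,0,0,0],[1,-1.2,12,0,0,0],[1,-1.2,14,0,0,0]]'; python3 -m creep '[[0,0,1,0,0,0],[0,0,3,0,0,0],[0,0,5,0,0,0],[0,0,7,0,0,0],[0,0,9,0,0,0],[0,0,11,0,0,0],[0,0,13,0,0,0],[0,0,15,0,0,0]]'
```

```text
clock: 32.65
tcp_pos: [586.4, 28.2, 107.8]
orientation: [180.0, 0.0, 82.5]
ft_force: [0.3, 0.1, -0.6]
finger_gap: 43.4
clock: 33.32
tcp_pos: [586.4, 28.3, 93.6]
orientation: [179.9, -0.0, 82.5]
ft_force: [-1.3, 0.4, 3.3]
finger_gap: 43.4
```

```bash
python3 -m creep '[[0,0,2,0,0,0],[0,0,4,0,0,0],[0,0,6,0,0,0],[0,0,8,0,0,0],[0,0,9,0,0,0],[0,0,9.5,0,0,0],[0,0,10,0,0,0],[0,0,10.5,0,0,0]]'; python3 -m creep '[[0,0,0.5,0,0,0],[0,0,1,0,0,0],[0,0,1.5,0,0,0],[0,0,2,0,0,0],[0,0,2.5,0,0,0],[0,0,3,0,0,0],[0,0,3,0,0,0],[0,0,3,0,0,0]]'
```

```text
clock: 33.98
tcp_pos: [586.5, 28.3, 83.4]
orientation: [180.0, -0.0, 82.6]
ft_force: [-0.6, 0.2, 7.9]
finger_gap: 43.7
clock: 34.65
tcp_pos: [586.5, 28.3, 83.3]
orientation: [179.9, -0.1, 82.6]
ft_force: [-5.2, 0.3, 21.1]
finger_gap: 43.3
```

```bash
python3 -m creep '[[0,0,-2,0,0,0],[0,0,-2.5,0,0,0],[0,0,-2.5,0,0,0],[0,0,-2.5,0,0,0],[0,0,-2.5,0,0,0],[0,0,-3,0,0,0],[0,0,-4,0,0,0],[0,0,-8,0,0,0]]' 75; python3 -m creep '[[0,-2,-12,0,0,0],[0,-8,-28,0,0,0],[0,-18,-50,0,0,0],[0,-32,-74,0,0,0],[0,-48,-100,0,0,0],[0,-64,-128,0,0,0],[0,-78,-154,0,0,0],[0,-88,-180,0,0,0]]' 85; python3 - <<'E'
from h import *
for i in range(6): optics.camera("top")
s=st()
I=optics.camera_info("wrist");im=optics.camera("wrist");cv2.imwrite("pics/w16.png",im); np.save("w16.npy",I["cam_to_world"])
im=optics.camera("side");crop(im,200,90,440,290,3,"s16")
E
```

```text
clock: 35.32
tcp_pos: [585.4, 28.4, 86.6]
orientation: [-179.9, 0.0, 82.6]
ft_force: [-0.5, 0.4, 0.6]
finger_gap: 74.9
clock: 35.98
tcp_pos: [497.5, 39.4, 269.8]
orientation: [180.0, -0.1, 82.5]
ft_force: [-0.0, 0.2, -0.5]
finger_gap: 84.8
t 36.28 tcp [498.3  39.7 266.7] ori [-1.7993e+02  2.0000e-02  8.2540e+01] F [-0.09 -0.19 -0.23] T [0.   0.01 0.  ] gap 85.0
```

View pics/w16.png

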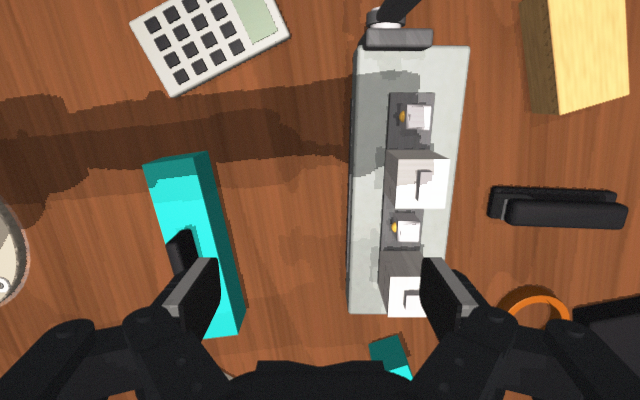

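View pics/s16.png

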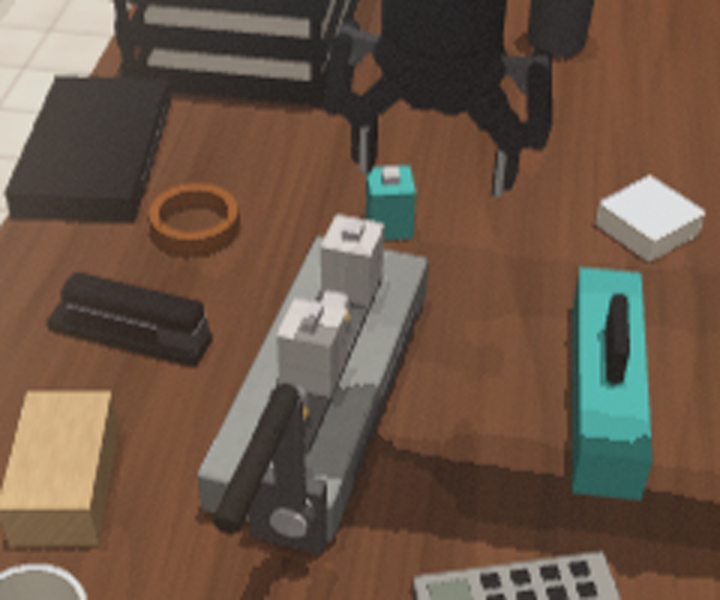

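```bash
python3 - <<'E'
from h import *
to_tool([540,190,330],[180,0,82.5])
E
python3 -m creep '[[12,3,-6,0,0,0],[32,6,-14,0,0,0],[56,10,-24,0,0,0],[80,13,-34,0,0,0],[104,16,-44,0,0,0],[126,19,-53,0,0,0],[144,21,-60,0,0,0],[154,22,-63,0,0,0]]'; python3 - <<'E'
from h import *
for i in range(8): optics.camera("top")
s=st()
I=optics.camera_info("wrist");im=optics.camera("wrist");cv2.imwrite("pics/w17.png",im); np.save("w17.npy",I["cam_to_world"]);st()
E
```

```text
shift [154.5  21.7 -64.1] rot [-0.002  0.001  0.001]
clock: 37.05
tcp_pos: [540.8, 192.8, 329.4]
orientation: [-179.9, 0.0, 82.8]
ft_force: [-0.2, 0.8, -0.0]
finger_gap: 84.9
t 37.45 tcp [540.4 187.8 330.1] ori [-1.7997e+02  3.0000e-02  8.2400e+01] F [-0.5   0.25  0.27] T [-0.03 -0.02 -0.03] gap 85.2
t 37.50 tcp [540.4 188.2 330.3] ori [-1.7998e+02  1.0000e-02  8.2430e+01] F [ 0.01  0.2  -0.15] T [-0.01 -0.    0.02] gap 84.9
```

View pics/w17.png

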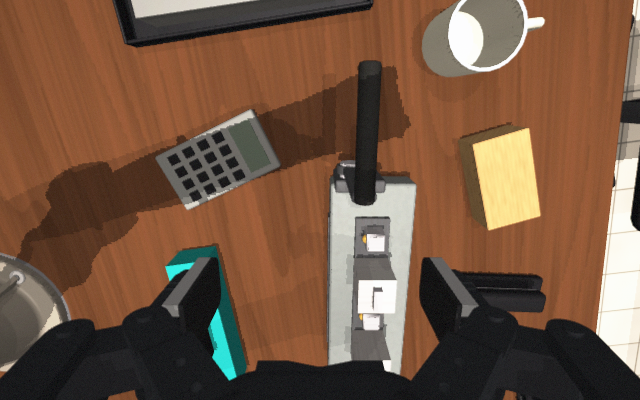

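```bash
python3 - <<'E'
from h import *
I=info("w17.npy")
c=np.array([582.2,.2]);a=np.radians(7.5);y=np.array([np.sin(a),np.cos(a)]);x=np.array([y[1],-y[0]])
for p in [(370,62),(358.5,80),(381.5,80),(357,150),(379,150),(365,203)]:
    q=onz(I,*p,190)[:2]; print(p,q.round(1),"press",((q-c)@x).round(1),((q-c)@y).round(1))
E
```

```text
(370, 62) [591.  280.8] press -27.9 279.3
(358.5, 80) [580.9 268.9] press -36.3 266.2
(381.5, 80) [598.8 266.5] press -18.3 266.2
(357, 150) [574.2 214.4] press -35.8 211.3
(379, 150) [592.3 212. ] press -17.6 211.3
(365, 203) [576.5 167.6] press -27.5 165.3
```

```bash
python3 - <<'E'
from h import *
to_tool([585.5,231.7,250],[180,0,82.5])
E
python3 -m creep '[[5,5,6,0,0,0],[13,13,16,0,0,0],[22,21,30,0,0,0],[31,28,44,0,0,0],[38,34,58,0,0,0],[44,37,70,0,0,0],[48,39,77,0,0,0],[49,39,80,0,0,0]]'; python3 - <<'E'
from h import *
for i in range(6): optics.camera("top")
s=st(); to_tool([585.5,231.7,171.5],[180,0,82.5])
cv2.imwrite("pics/w18.png",optics.camera("wrist"))
E
```

```text
shift [49.1 39.  80.2] rot [-0.     0.    -0.001]
clock: 38.17
tcp_pos: [585.0, 233.9, 248.1]
orientation: [-179.9, 0.1, 82.6]
ft_force: [0.3, -0.1, -0.7]
finger_gap: 85.0
t 38.47 tcp [586.  232.7 251.6] ori [ 1.7989e+02 -5.0000e-02  8.2520e+01] F [ 0.23 -0.42 -0.83] T [-0.03 -0.04  0.01] gap 84.7
shift [-1.1 -0.5 80.1] rot [ 0.002 -0.001  0.   ]
```

View pics/w18.png

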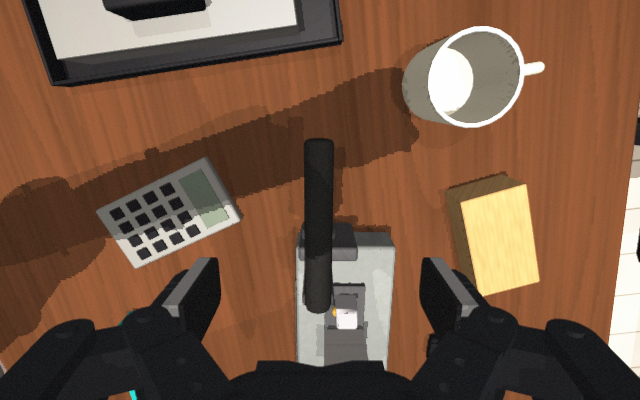

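```bash
python3 -m creep '[[-0.5,0,10,0,0,0],[-1,-0.5,24,0,0,0],[-1,-0.5,40,0,0,0],[-1,-0.5,56,0,0,0],[-1,-0.5,68,0,0,0],[-1,-0.5,76,0,0,0],[-1,-0.5,79,0,0,0],[-1,-0.5,80,0,0,0]]';  python3 -m creep '[[0,0,0,0,0,0],[0,0,0,0,0,0],[0,0,0,0,0,0],[0,0,0,0,0,0],[0,0,0,0,0,0],[0,0,0,0,0,0],[0,0,0,0,0,0],[0,0,0,0,0,0]]' 10; python3 - <<'E'
from h import *
for i in range(2): optics.camera("top")
s=st()
cv2.imwrite("pics/s19.png",optics.camera("side"))
E
```

```text
clock: 39.18
tcp_pos: [584.6, 232.1, 169.7]
orientation: [-180.0, 0.0, 82.6]
ft_force: [-0.2, 0.3, 1.1]
finger_gap: 84.8
clock: 39.85
tcp_pos: [585.2, 232.3, 170.9]
orientation: [180.0, -0.0, 82.6]
ft_force: [-0.9, 0.7, 3.0]
finger_gap: 16.2
t 39.95 tcp [585.2 232.3 170.9] ori [ 1.7996e+02 -3.0000e-02  8.2550e+01] F [-0.85 -0.56  3.79] T [-0.08  0.18 -0.1 ] gap 16.2
```

View pics/s19.png

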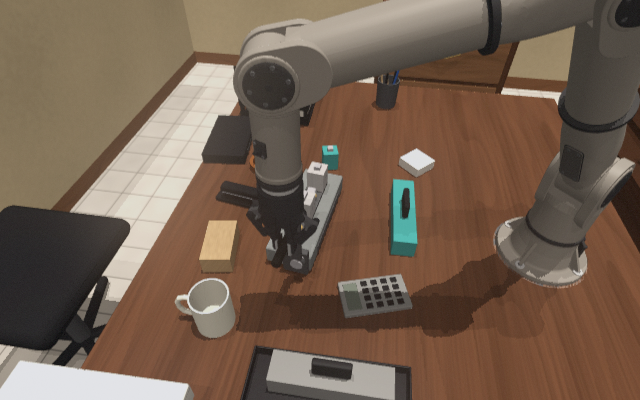

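```bash
python3 -m creep '[[0,-3.9,0.1,0,0,0],[0,-10.4,0.4,0,0,0],[0,-16.9,1.1,0,0,0],[0,-23.3,2.1,0,0,0],[0,-30.3,3.6,0,0,0],[0,-37.2,5.4,0,0,0],[0,-44,7.7,0,0,0],[0,-50.6,10.3,0,0,0]]'; python3 - <<'E'
from h import *
st()
E
```

```text
clock: 40.67
tcp_pos: [542.5, 238.2, 164.6]
orientation: [178.9, -0.3, 82.5]
ft_force: [13.7, -1.3, -3.5]
finger_gap: 16.4
t 40.67 tcp [542.5 238.2 164.6] ori [178.92  -0.28  82.47] F [13.69 -1.28 -3.47] T [-0.33 -2.65 -0.06] gap 16.4
```

```bash
python3 -m creep '[[0,-5.9,2.6,0,0,0],[0,-11.7,5.6,0,0,0],[0,-17.3,8.9,0,0,0],[0,-22.8,12.4,0,0,0],[0,-28.1,16.2,0,0,0],[0,-33.1,20.3,0,0,0],[0,-38,24.6,0,0,0],[0,-42.7,29.1,0,0,0]]'; python3 - <<'E'
from h import *
st()
E
```

```text
clock: 41.33
tcp_pos: [499.5, 244.2, 135.2]
orientation: [179.1, -0.3, 82.5]
ft_force: [5.6, -0.2, 10.2]
finger_gap: 16.0
t 41.33 tcp [499.5 244.2 135.2] ori [179.09  -0.32  82.47] F [ 5.63 -0.23 10.2 ] T [-0.17 -1.52 -0.09] gap 16.0
```

```bash
python3 -m creep '[[0,-2,2,0,0,0],[0,-4,4.2,0,0,0],[0,-5.5,6,0,0,0],[0,-7,8,0,0,0],[0,-7,8,0,0,0],[0,-7,8,0,0,0],[0,-7,8,0,0,0],[0,-7,8,0,0,0]]'; python3 - <<'E'
from h import *
st();im=optics.camera("side");cv2.imwrite("pics/s20.png",im)
E
```

```text
clock: 42.0
tcp_pos: [491.6, 245.3, 126.9]
orientation: [179.2, -0.3, 82.5]
ft_force: [4.8, -1.0, 10.8]
finger_gap: 16.2
t 42.00 tcp [491.6 245.3 126.9] ori [179.24  -0.28  82.49] F [ 4.8  -1.03 10.81] T [-0.3  -1.44 -0.06] gap 16.2
```

View pics/s20.png

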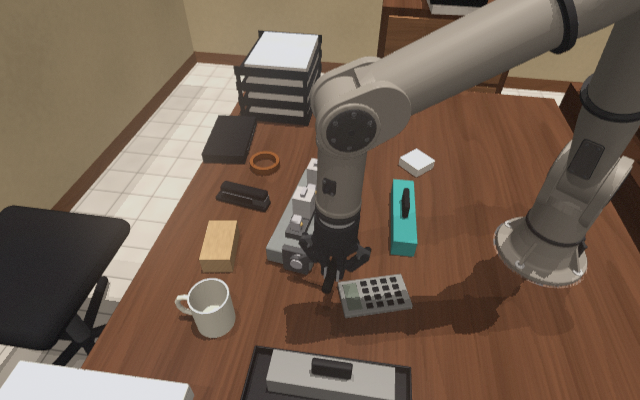

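```bash
python3 -m creep '[[0,-1,1,0,0,0],[0,-2,2.2,0,0,0],[0,-2.7,3.2,0,0,0],[0,-2.7,3.2,0,0,0],[0,-2.7,3.2,0,0,0],[0,-2.7,3.2,0,0,0],[0,-2.7,3.2,0,0,0],[0,-2.7,3.2,0,0,0]]'
```

```text
clock: 42.72
tcp_pos: [489.8, 245.6, 124.7]
orientation: [179.1, -0.3, 82.5]
ft_force: [3.5, -2.2, 14.9]
finger_gap: 16.1
```

```bash
python3 -m creep '[[0,5.3,-6.4,0,0,0],[0,8.8,-10.2,0,0,0],[0,12.5,-13.9,0,0,0],[0,16.3,-17.5,0,0,0],[0,20.3,-20.9,0,0,0],[0,24.3,-24.1,0,0,0],[0,28.5,-27.2,0,0,0],[0,32.9,-30,0,0,0]]'
python3 -m creep '[[0,4.4,-2.8,0,0,0],[0,8.9,-5.3,0,0,0],[0,13.6,-7.7,0,0,0],[0,18.3,-9.8,0,0,0],[0,23.1,-11.8,0,0,0],[0,28,-13.6,0,0,0],[0,32.9,-15.2,0,0,0],[0,37.9,-16.6,0,0,0]]'
python3 -m creep '[[0,5.1,-1.1,0,0,0],[0,10.2,-2.1,0,0,0],[0,15.3,-2.9,0,0,0],[0,20.5,-3.5,0,0,0],[0,24.4,-3.8,0,0,0],[0,28.3,-3.9,0,0,0],[0,30.9,-4,0,0,0],[0,32.2,-4,0,0,0]]'
```

```text
clock: 43.38
tcp_pos: [515.2, 241.9, 148.7]
orientation: [-180.0, -0.0, 82.6]
ft_force: [3.3, 0.8, 0.4]
finger_gap: 16.0
clock: 44.05
tcp_pos: [552.5, 236.8, 167.6]
orientation: [-179.9, -0.1, 82.6]
ft_force: [-6.7, 2.1, 18.4]
finger_gap: 16.1
clock: 44.72
tcp_pos: [585.1, 232.3, 170.1]
orientation: [-180.0, 0.0, 82.6]
ft_force: [-3.8, 2.2, 3.5]
finger_gap: 16.0
```

```bash
python3 -m creep '[[0,0.5,0,0,0,0],[0,1,0,0,0,0],[0,1,0,0,0,0],[0,1,0,0,0,0],[0,1,0,0,0,0],[0,1,0,0,0,0],[0,1,0,0,0,0],[0,1,0,0,0,0]]'; python3 - <<'E'
from h import *
for i in range(3): optics.camera("top")
st();im=optics.camera("side");crop(im,200,90,440,290,3,"s21")
E
```

```text
clock: 45.38
tcp_pos: [585.1, 232.3, 170.1]
orientation: [-179.9, 0.0, 82.6]
ft_force: [-5.2, 1.8, 3.2]
finger_gap: 16.3
t 45.53 tcp [585.2 232.2 170.1] ori [-1.7991e+02  1.0000e-02  8.2570e+01] F [-5.36  1.4   3.47] T [ 0.39  1.51 -0.1 ] gap 16.2
```

View pics/s21.png

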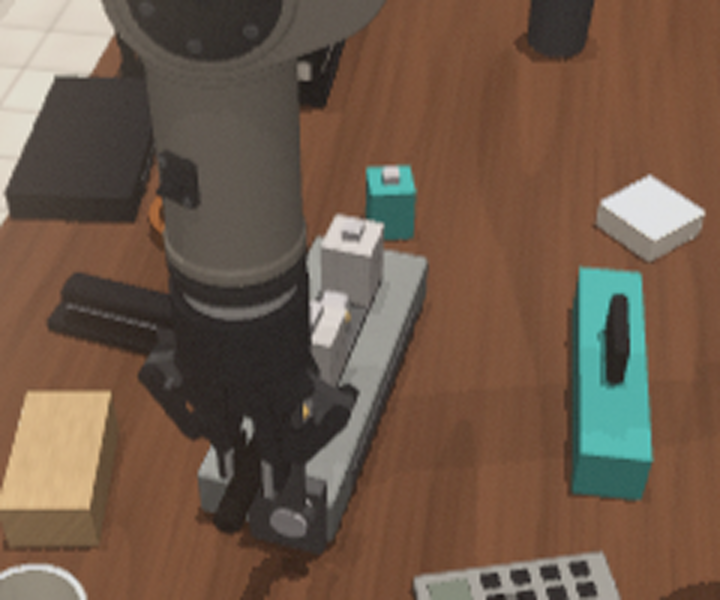

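```bash
python3 -m creep '[[0,-4.9,0.1,0,0,0],[0,-11.4,0.4,0,0,0],[0,-17.9,1.1,0,0,0],[0,-24.3,2.1,0,0,0],[0,-31.3,3.6,0,0,0],[0,-38.2,5.4,0,0,0],[0,-45,7.7,0,0,0],[0,-51.6,10.3,0,0,0]]'
python3 -m creep '[[0,-5.9,2.6,0,0,0],[0,-11.7,5.6,0,0,0],[0,-17.3,8.9,0,0,0],[0,-22.8,12.4,0,0,0],[0,-28.1,16.2,0,0,0],[0,-33.1,20.3,0,0,0],[0,-38,24.6,0,0,0],[0,-42.7,29.1,0,0,0]]'
python3 -m creep '[[0,-2,2,0,0,0],[0,-4,4.2,0,0,0],[0,-5.5,6,0,0,0],[0,-7,8,0,0,0],[0,-8,9.2,0,0,0],[0,-9,10.4,0,0,0],[0,-9.7,11.2,0,0,0],[0,-9.7,11.2,0,0,0]]'
python3 -m creep '[[0,0,0,0,0,0],[0,0,0,0,0,0],[0,0,0,0,0,0],[0,0,0,0,0,0],[0,0,0,0,0,0],[0,0,0,0,0,0],[0,0,0,0,0,0],[0,0,0,0,0,0]]'
```

```text
clock: 46.25
tcp_pos: [544.6, 238.0, 165.3]
orientation: [178.6, -0.3, 82.5]
ft_force: [8.1, 1.8, 8.7]
finger_gap: 16.3
clock: 46.92
tcp_pos: [500.9, 244.0, 136.5]
orientation: [178.9, -0.4, 82.5]
ft_force: [5.8, 1.8, 8.4]
finger_gap: 16.6
clock: 47.58
tcp_pos: [490.3, 245.5, 125.2]
orientation: [179.0, -0.4, 82.5]
ft_force: [-0.0, -0.0, 17.1]
finger_gap: 16.4
clock: 48.25
tcp_pos: [490.4, 245.5, 125.2]
orientation: [179.0, -0.4, 82.5]
ft_force: [0.3, 0.2, 16.3]
finger_gap: 15.8
```

```bash
python3 -m creep '[[0,-1,1,0,0,0],[0,-2,2,0,0,0],[0,-3,3,0,0,0],[0,-3,3,0,0,0],[0,-3,3,0,0,0],[0,-3,3,0,0,0],[0,-3,3,0,0,0],[0,-3,3,0,0,0]]'; python3 - <<'E'
from h import *
st();im=optics.camera("side");crop(im,200,120,440,320,3,"s22")
E
```

```text
clock: 48.92
tcp_pos: [488.3, 245.8, 122.4]
orientation: [179.0, -0.4, 82.5]
ft_force: [2.3, -0.4, 16.2]
finger_gap: 16.2
t 48.92 tcp [488.3 245.8 122.4] ori [178.96  -0.38  82.46] F [ 2.26 -0.38 16.21] T [-0.11 -0.76 -0.03] gap 16.2
```

View pics/s22.png

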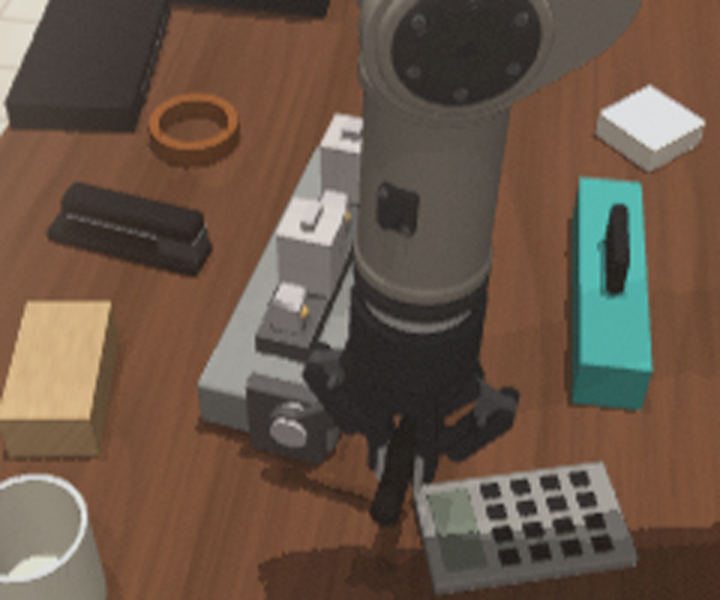

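```bash
python3 - <<'E'
from h import *
I=optics.camera_info("side")
c=np.array([582.2,.2]);a=np.radians(7.5);y=np.array([np.sin(a),np.cos(a)]);x=np.array([y[1],-y[0]])
for th in (0,.7,.76,.8,.85,.9):
    xy=c+x*(-27-130*np.sin(th))+y*277; p=[*xy,60+130*np.cos(th)]
    print(th,((proj(I,p)-[200,120])*3).round(0))
E
```

```text
0 [224. 430.]
0.7 [359. 493.]
0.76 [368. 500.]
0.8 [373. 505.]
0.85 [380. 511.]
0.9 [387. 518.]
```

```bash
python3 -m creep '[[0,4,-4.5,0,0,0],[0,8.3,-9.4,0,0,0],[0,11.8,-13.2,0,0,0],[0,15.5,-16.9,0,0,0],[0,19.3,-20.5,0,0,0],[0,23.3,-23.9,0,0,0],[0,27.3,-27.1,0,0,0],[0,31.5,-30.2,0,0,0]]'
python3 -m creep '[[0,4.4,-2.8,0,0,0],[0,8.8,-5.6,0,0,0],[0,13.3,-8.1,0,0,0],[0,18,-10.5,0,0,0],[0,22.7,-12.6,0,0,0],[0,27.5,-14.6,0,0,0],[0,32.4,-16.4,0,0,0],[0,37.3,-18,0,0,0]]'
python3 -m creep '[[0,5,-1.4,0,0,0],[0,10.1,-2.5,0,0,0],[0,15.2,-3.5,0,0,0],[0,20.3,-4.3,0,0,0],[0,25.5,-4.9,0,0,0],[0,29.4,-5.2,0,0,0],[0,33.3,-5.3,0,0,0],[0,36,-5.4,0,0,0]]'
python3 -m creep '[[0,0.7,0,0,0,0],[0,1.2,0,0,0,0],[0,2,0,0,0,0],[0,2,0,0,0,0],[0,2,0,0,0,0],[0,2,0,0,0,0],[0,2,0,0,0,0],[0,2,0,0,0,0]]'
```

```text
clock: 49.63
tcp_pos: [513.3, 242.1, 147.0]
orientation: [179.7, -0.1, 82.5]
ft_force: [5.7, 4.2, -8.1]
finger_gap: 16.4
clock: 50.3
tcp_pos: [547.6, 237.4, 165.9]
orientation: [-179.9, -0.0, 82.6]
ft_force: [-3.3, 1.5, 9.4]
finger_gap: 15.7
clock: 50.97
tcp_pos: [584.0, 232.4, 170.1]
orientation: [-180.0, 0.0, 82.6]
ft_force: [0.6, 2.2, 2.5]
finger_gap: 16.1
clock: 51.63
tcp_pos: [585.2, 232.2, 170.1]
orientation: [-179.9, 0.0, 82.6]
ft_force: [-3.5, 4.0, 3.3]
finger_gap: 16.0
```

```bash
python3 -m creep '[[0,-0.5,0,0,0,0],[0,-0.5,0,0,0,0],[0,-0.5,0,0,0,0],[0,-0.5,0,0,0,0],[0,-0.5,0,0,0,0],[0,-0.5,0,0,0,0],[0,-0.5,0,0,0,0],[0,-0.5,-2,0,0,0]]' 85; python3 -m creep '[[0,0,-8,0,0,0],[0,0,-22,0,0,0],[0,0,-42,0,0,0],[0,0,-66,0,0,0],[0,0,-92,0,0,0],[0,0,-116,0,0,0],[0,0,-136,0,0,0],[0,0,-148,0,0,0]]'; python3 -m creep '[[0,-10,0,0,0,0],[0,-30,0,0,0,0],[0,-55,0,0,0,0],[0,-82,0,0,0,0],[0,-110,0,0,0,0],[0,-135,0,0,0,0],[0,-152,0,0,0,0],[0,-160,0,0,0,0]]'; python3 - <<'E'
from h import *
for i in range(6): optics.camera("top")
st();I=optics.camera_info("wrist");im=optics.camera("wrist");cv2.imwrite("pics/w23.png",im);np.save("w23.npy",I["cam_to_world"])
im=optics.camera("side");cv2.imwrite("pics/s23.png",im);crop(im,200,110,440,310,3,"s23c")
im=optics.camera("top");crop(im,150,100,470,320,2.5,"t23")
E
```

```text
clock: 52.3
tcp_pos: [585.1, 232.0, 171.9]
orientation: [-180.0, 0.0, 82.6]
ft_force: [0.2, 0.2, -0.4]
finger_gap: 85.2
clock: 52.97
tcp_pos: [586.2, 232.1, 324.3]
orientation: [179.7, -0.1, 82.6]
ft_force: [-0.0, 0.3, -0.5]
finger_gap: 85.3
clock: 53.63
tcp_pos: [424.4, 253.8, 321.4]
orientation: [-180.0, -0.1, 82.7]
ft_force: [-0.1, -0.2, 0.3]
finger_gap: 85.1
t 53.93 tcp [428.  252.2 320.4] ori [1.7993e+02 3.0000e-02 8.2430e+01] F [-0.66 -0.21  0.09] T [-0.02 -0.   -0.02] gap 85.3
```

View pics/w23.png

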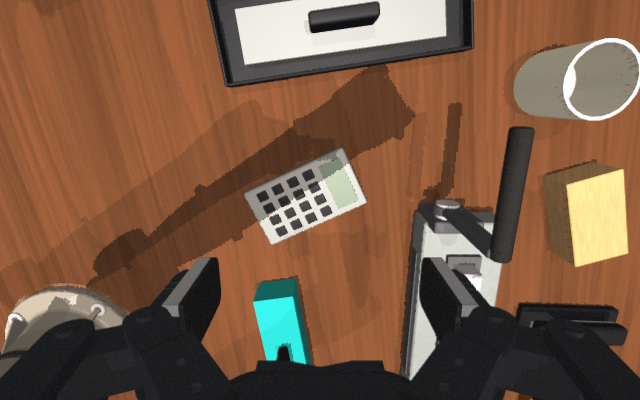

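View pics/s23c.png

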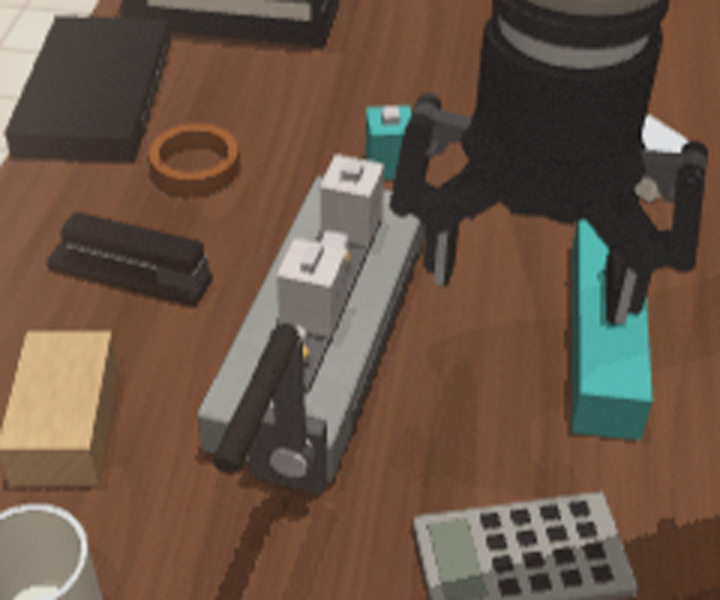

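View pics/t23.png

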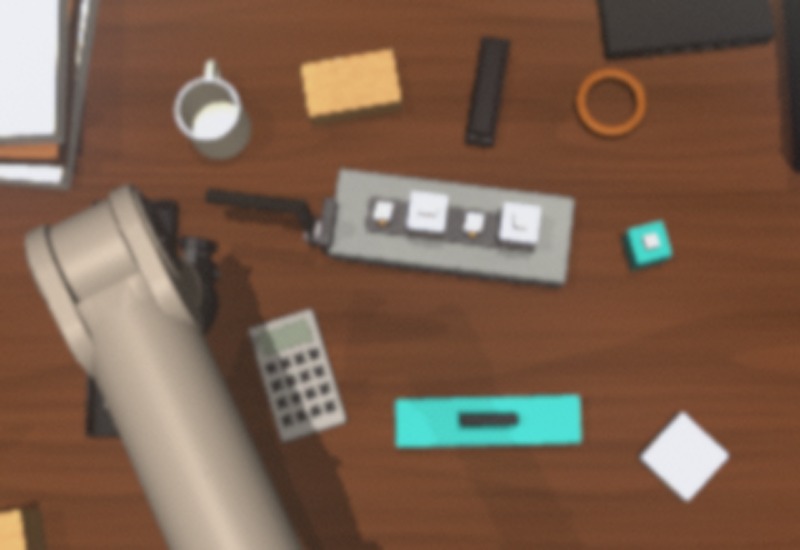

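```bash
python3 - <<'E'
from h import *
a=cv2.imread("pics/s16.png");b=cv2.imread("pics/s23c.png")
# same scene points: s16 crop starts at row 90, s23c at row 110 -> shift 60 px; compare heads+lever window
w=cv2.matchTemplate(b[100:480,200:400],a[210:500,260:360],cv2.TM_CCOEFF_NORMED);print(cv2.minMaxLoc(w)) # expect (60,50)
I=info("w6.npy") if False else None
st();print(arm.close_job())
E
```

```text
(-0.18269644677639008, 0.9179483652114868, (9, 18), (60, 50))
t 54.08 tcp [427.5 252.4 320.1] ori [1.7998e+02 5.0000e-02 8.2460e+01] F [-0.36 -0.21  0.29] T [-0.02  0.01  0.  ] gap 84.6
the job is handed in; nothing more can be done
None
```

The press is ready and the job was handed in at 54 s of the 210 s allowed; no verdict was reported.

- **Cover:** the grey dust cover is right way up in the black tray. The gripper felt the tray floor at the expected height, and the pictures show the cover inside the tray walls.
- **Heads:** only two were on the desk, the square-tip and the oblong-tip. They went on drives 4 and 2, and each stopped at a height matching fully home, with 17 and 21 N of resistance. A side-camera comparison after the lever strokes showed them where they were before.
- **Lever:** I worked it twice while gripping the handle throughout, and eased it back each time at about 0.5 rad/s. I estimated about 0.85 rad from the tool position on each stroke, and the side picture of the second stroke agreed. It is back upright at rest.
- **Other things:** the turquoise look-alikes and the other things on the desk look unmoved, and nothing was touching the robot.

**Weaker checks:** the lever angle was never read directly, and the bar may have slipped a few mm in the fingers near the stop. Near the end of the stroke, separate estimates from sideways and downward tool movement disagreed by up to 0.04 rad, but all were above 0.76.

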